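# Pull the parts tray out to its stop with the pull hook

### The job

Take the pull hook out of its wooden block, hook it into the finger hole of the flat parts tray and draw the tray out until you feel it come up against its stop, gently, without forcing the stop. Then unhook without pushing the tray back and stand the hook in its block again as it was. The tray's edges are sharp: move it with the hook only, keep the gripper off it, and leave the other things on the bench where they are.

Things in the scene. Friction and masses are not known exactly. Their poses are not given: they have to be found in the camera images.
- hook_grip (a point): Centre of the pull hook's handle (dark wood, steel foot plate; 26 mm along its x, 32 mm along y, 55 mm tall, z up), 27.5 mm above the handle's flat underside. The hook is loose, about 0.16 kg, and stands upright in the block's slot. Gripped across the 26 mm faces (fingers closing along its x) it does not twist when pulled. It pulls towards its own -x.
- hook_toe (a point): Bend of the hook: on the handle's axis, 54 mm below the handle's underside. A round 8 mm shank comes straight down to it; here an 8 mm thick toe turns off along the hook's -x, its tip 14 mm from the axis, its underside 58 mm and upper side 50 mm below the handle's underside. From above shank and toe fill 18 mm (x -14 to +4) by 8 mm.
- block_slot (a point): Centre of the slot's mouth in the top of the fixed wooden block (110 mm along x, 80 mm along y, 70 mm tall). The slot goes right through, 30 mm along x, 16 mm along y. The hook stands in it with its handle's underside flat on the block's top and its toe along the block's -x; shank and toe are then centred in the slot, so the handle's axis is about 5 mm to +x of its centre.
- tray_box: Fixed low grey steel housing with dark louvres on top, 200 mm (x) by 160 mm (y) by 60 mm tall, origin at the centre of its underside on the bench. Its front, at its own -x, is closed by the tray's bare steel front panel.
- tray: Sliding steel tray, shut at the start; origin then at the housing's, moving with it along the housing's -x as it comes out. It drags with about 4 N and stays where it is left. After 60 to 100 mm, set differently each time and hidden inside, it meets a rubber stop that yields about 1 mm per 7 N and must not take more than 15 N.
- tray_hole (a point): Centre of the rectangular finger hole (32 mm along x, 20 mm along y) at the upper face of the tray's level front flange, 38 mm above the bench; moves with the tray, axes as the housing's. Flange 4 mm thick, 90 mm wide, free air below. 12 mm of metal lie in front of the hole; 28 mm behind the hole's centre stands the front panel, its top 56 mm above the bench.
- sanding_block: bystander: brown sanding block 125 x 88 x 34 mm; origin at the centre of its underside
- masking_tape: bystander: roll of masking tape, 112 mm across, 30 mm high, lying flat; origin at the centre of its underside
Mind the look-alikes: they are no part of the job. Of the things that look like the part that bears hook_grip, the larger one is meant.

How it is judged:
By the outcome, as a careful person would: the job done as asked, in the order asked, and still so for the second after the job is handed in, with the robot touching nothing.
It also fails if it takes over 61 s, if anything falls off the work surface, if the arm or the gripper's body presses on something with over 40 N, if the wrist force passes 120 N, or if a joint passes its speed limit or range.

### The arm

A 6-joint arm with a two-finger parallel gripper is mounted at the origin on a cart in front of the work surface, level with it; the furniture and walls round the work are solid. World frame = base frame: x ahead of the robot, y to its left, z up, the work surface at z = 0. Lengths are in m, angles in rad, forces in N, time in s.
With the tool pointing down it reaches from about 0.35 to 0.975 m from the base axis. Payload 4.9 kg.
Tool frame: the origin (TCP) lies on the centre line of the jaws, within the pads' length; the fingertips stand 14 mm ahead of it and the grasp point (between the pads) lies 5 mm behind it; y points along the fingers, z is the direction in which the jaws open and shut, and the axes are right-handed (so a half turn about y gives the same grasp; the last joint's range is limited). The gripper opens to 85 mm and grips with 20 to 120 N. Pads are 22 mm wide; open, the fingers measure 114 mm over their backs; the gripper's body (76 mm by 85 mm) begins 54 mm behind the grasp point. The pads swing forward as they close: fully open they stand 13 mm farther back than shut.
Start: joints at [1.209, 0.053, 1.613, -0, 1.476, -0.119], TCP at [0.15, 0.607, 0.245] pointing down, gripper open.
Joint ranges: [-3.01, 3.01], [-1.01, 2.22], [0.06, 2.58], [-1.02, 4.17], [0.09, 2.62], [-3.14, 3.14]. Speed limits (rad/s): [2.57, 2.57, 3.14, 3.14, 3.14, 3.14].

### API

Orientations are given as a rotation vector (axis times angle).
In Python, from station import ctrl gives the robot as it stands.
- The arm moves only by the tool servo_tool, never from a script. Its arguments are lists of equal length, an entry for each row: "delta_pos": the shift along the tool's x, y, z in m, a list of three; "dr": the turn, a rotation vector about the tool's x, y, z in degrees, a list of three; "grip": the opening, from 0 (shut) to 1 (fully open). In form: {"delta_pos": [[x, y, z], ...], "dr": [[rx, ry, rz], ...], "grip": [grip, ...]}. A call has 1 to 5 rows; each row shifts and turns the pose as measured when the row begins, along the tool's axes as they then stand; what a row does not reach is not made up. A row lasts 1/8 s, in which the tool goes at most 62.5 mm and 10.7 degrees, less where a joint would pass 70% of its speed; a pose out of reach is approached as far as the arm can. A call is refused whole if a number of a shift passes 0.0625 or a number of a turn 10.7, either way. A call with a gripper value outside its range is refused whole. The fingers move at their own pace and stop on an object; "grip_force" is the grip in N (left out, the last holds). Time passes only in rows, so rows that do not move let the fingers close. It gives the time, the measured TCP pose, the force and the opening at its end, in the units of the state.
- ctrl.get_obs(): the state, without advancing time (a new reading comes with each control period).
- ctrl.get_image(name): name is "scene" or "top" or "wrist"; returns the picture (480x640x3 uint8, red, green, blue); there is no depth.
- ctrl.camera_params(name): a dict with "fovy" (degrees; the focal length in pixels is half the picture's height over the tangent of half this angle, whatever the lens; pixels are square), "cx", "cy" (the principal point, pixels), "eye" and "rotation" of the camera in the world. Camera axes: x right, y down, z forward; pixel columns grow to the right and rows downward; lengths in m; the calibration is good to about 2 mm. A picture is of the moment at which its call begins: read the wrist's pose just before it. camera_params takes no time and is no camera call; for the wrist camera it gives the pose at the moment of the call.
- ctrl.finish_job(): hands the job in, once; it reports no verdict.
Trained networks look in the newest picture that a camera, given by its name, has taken for a name from the list of things; names that differ only in an ending like _2 or _b are one class to them, and where a whole thing is asked for, a point or a joint stands for the part that bears it (a point fixed in the world has none). Each returns a list of dicts, best first, with "score" (0 to 1); they miss things now and then, are a little off and sometimes report something else, mostly with a low value. They report only what shows in the picture. A call takes as long as a camera call. They do not tell look-alikes from the thing itself.
- ctrl.masks_of(camera, label): "pixels" (480x640 bool, what is visible of it) and "extent" ([left, top, right, bottom] in pixels, round what is visible of it).
The state is a dict: "t": time; "q": joint angles; "dq": joint speeds; "effort": joint torques, N m; "tool_pos": TCP position; "tool_rot": TCP orientation; "contact_force": force on the tool from outside, world axes, zero at the start; "wrist_torque": the same for the moment, N m; "opening": finger opening in m.
Only numpy, scipy, OpenCV 4.12 (cv2) and the standard library are available. Lean on these libraries where they do the work, as an engineer would, in place of code of your own. Each camera call takes 0.05 s, during which the arm holds its last target.

## Working session

There is one attempt and no reset: what is moved stays moved. The work goes in short steps, Python scripts to look and compute and a tool call to move; the robot and the scene stay as the last step left them, time stands still between calls to the robot, and variables do not carry over. Pictures are saved under pics/ and viewed, and the job is handed in when it is done.

Besides the shell and the picture viewer there is one more tool, called after "Request:" in YAML: its name, and indented under it one key for each argument. servo_tool: Moves the arm, as the interface text tells. Its arguments: {"type":"object","properties":{"delta_pos":{"type":"array","items":{"type":"array","items":{"type":"number"}}},"dr":{"type":"array","items":{"type":"array","items":{"type":"number"}}},"grip":{"type":"array","items":{"type":"number"}},"grip_force":{"type":"number"}},"required":["delta_pos","dr","grip"]}

```bash
mkdir -p pics; ls
python3 - <<'E'
from station import ctrl
import cv2,numpy as np
o=ctrl.get_obs();print({k:np.round(v,3).tolist() for k,v in o.items()})
for n in ["scene","top","wrist"]:
    im=ctrl.get_image(n);cv2.imwrite(f"pics/{n}0.png",im[:,:,::-1]);p=ctrl.camera_params(n);print(n,p)
E
```

```text
pics
{'t': 0.0, 'q': [1.209, 0.053, 1.614, 0.0, 1.476, -0.119], 'dq': [-0.001, 0.001, 0.0, 0.001, -0.001, -0.0], 'effort': [0.003, -39.367, -37.019, 0.0, 0.007, 0.0], 'tool_pos': [0.15, 0.606, 0.244], 'tool_rot': [-1.564, 0.191, -0.19], 'contact_force': [0.271, -0.261, 0.863], 'wrist_torque': [-0.053, 0.005, -0.03], 'opening': 0.086}
scene {'fovy': 56.72993339563464, 'cx': 322.47871371905865, 'cy': 235.74102930378046, 'eye': array([ 1.11653323, -0.10161552,  0.96738577]), 'rotation': array([-1.85705951, -1.94491059,  0.58652663])}
top {'fovy': 46.43051612239386, 'cx': 327.3380759141223, 'cy': 235.0070667885804, 'eye': array([ 0.40560665, -0.14520398,  1.1513976 ]), 'rotation': array([-2.11348572,  2.17718498, -0.14356228])}
wrist {'fovy': 70.04542430966617, 'cx': 316.69897021008444, 'cy': 230.58930714766024, 'eye': array([0.0817334 , 0.62462716, 0.37328946]), 'rotation': array([2.29165696, 1.79341227, 0.25147392])}
```

View pics/scene0.png

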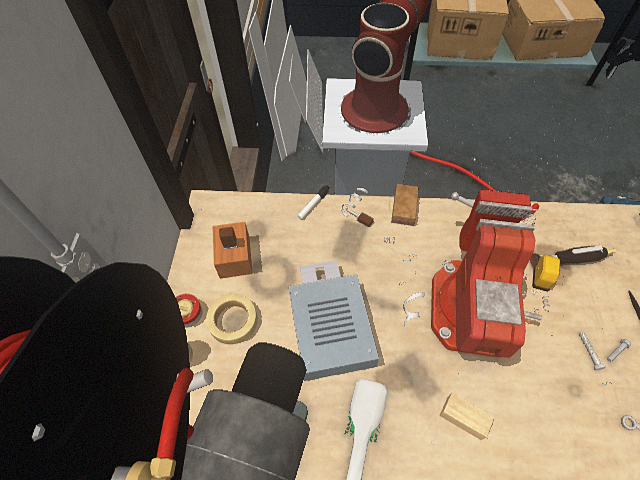

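View pics/top0.png

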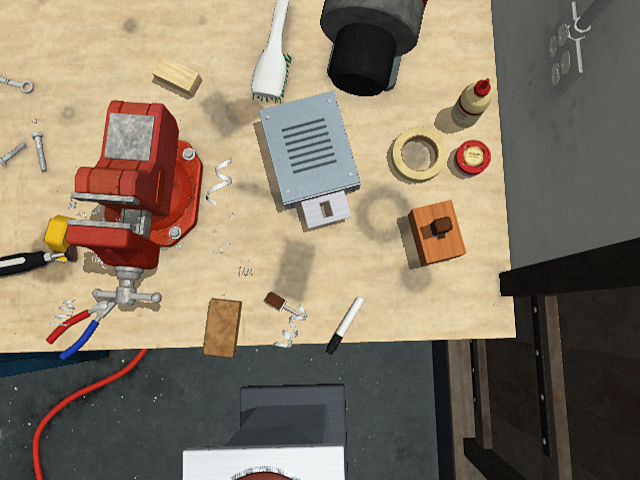

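View pics/wrist0.png

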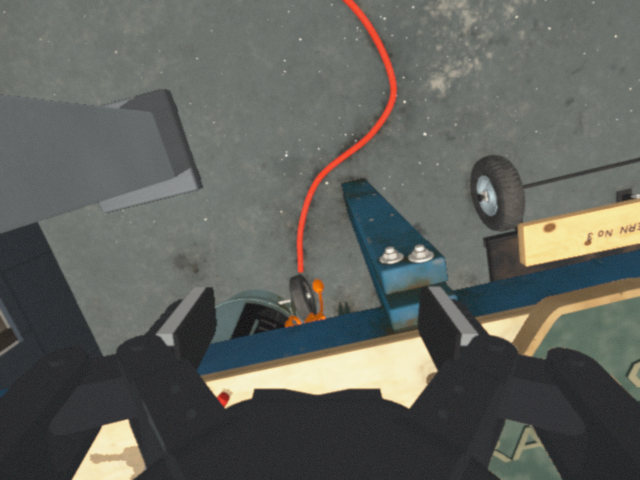

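```bash
cat > h.py <<'E'
import numpy as np,cv2
from scipy.spatial.transform import Rotation as R
from station import ctrl
class Cam:
    def __init__(s,n):
        p=ctrl.camera_params(n);s.f=240/np.tan(np.radians(p['fovy'])/2);s.c=np.array([p['cx'],p['cy']]);s.e=np.array(p['eye']);s.R=R.from_rotvec(p['rotation']).as_matrix()
    def proj(s,P):
        v=(np.atleast_2d(P)-s.e)@s.R;return v[:,:2]/v[:,2:]*s.f+s.c
    def at(s,uv,z):
        uv=np.atleast_2d(uv);d=np.c_[(uv-s.c)/s.f,np.ones(len(uv))]@s.R.T
        return s.e+d*((z-s.e[2])/d[:,2])[:,None]
E
python3 - <<'E'
from h import *
np.set_printoptions(precision=4,suppress=True)
t=Cam("top");s=Cam("scene");print(t.R,s.R)
print(t.proj([[0,0,0],[.15,.607,.245],[.4,0,0]]),s.proj([[0,0,0],[.15,.607,.245],[.4,0,0]]))
print(t.at([[440,228],[310,150],[325,210]],.06))
for n in("top","scene"):
    im=cv2.imread(f"pics/{n}0.png")
    a=(370,170,150,130) if n=="top" else (180,190,120,110)
    b=(240,80,130,160) if n=="top" else (270,240,130,160)
    for k,(x,y,w,h) in enumerate((a,b)):
        c=im[y:y+h,x:x+w];cv2.imwrite(f"pics/{n}_c{k}.png",cv2.resize(c,None,fx=4,fy=4,interpolation=cv2.INTER_CUBIC)[:600,:800])
o=ctrl.get_obs();Rt=R.from_rotvec(o['tool_rot']).as_matrix();print(Rt)
w=Cam("wrist");print((w.e-o['tool_pos'])@Rt, Rt.T@w.R)
E
```

```text
[[-0.0291 -0.9897  0.1399]
 [-0.9995  0.03    0.0046]
 [-0.0087 -0.1397 -0.9902]] [[-0.0488  0.837  -0.545 ]
 [ 0.9988  0.0361 -0.0339]
 [-0.0086 -0.546  -0.8378]]
[[ 263.7046  527.5274]
 [-148.9952  495.1319]
 [ 261.121   318.8372]] [[374.0704 109.2637]
 [627.8445  79.6628]
 [376.2233 210.5244]]
[[ 0.567  -0.3624  0.06  ]
 [ 0.7337 -0.1103  0.06  ]
 [ 0.61   -0.137   0.06  ]]
[[ 0.9707 -0.0006  0.2404]
 [-0.2404 -0.0015  0.9707]
 [-0.0002 -1.     -0.0016]]
[-0.0708 -0.1289  0.0012] [[ 0.0001  0.961   0.2764]
 [-0.0006 -0.2764  0.961 ]
 [ 1.     -0.0002  0.0005]]
```

View crops.

View pics/top_c0.png

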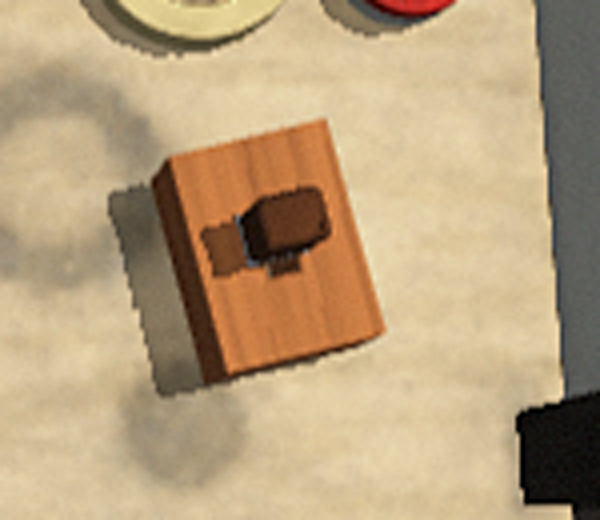

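View pics/top_c1.png

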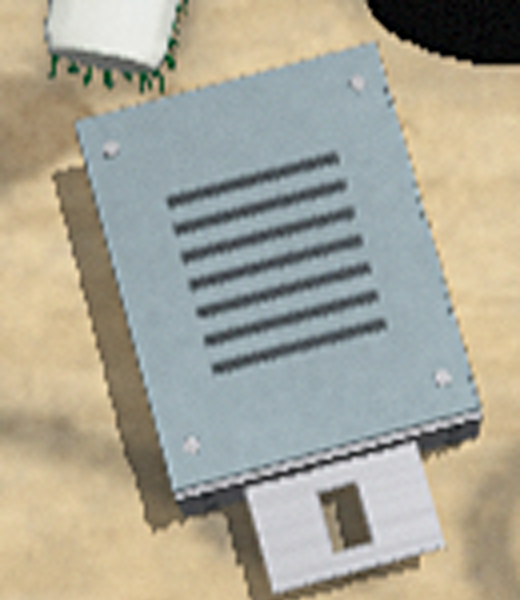

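View pics/scene_c0.png

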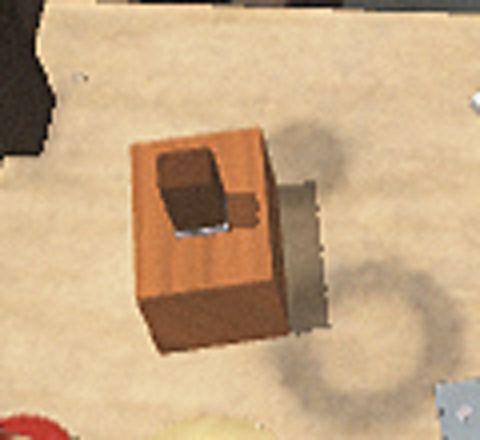

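View pics/scene_c1.png

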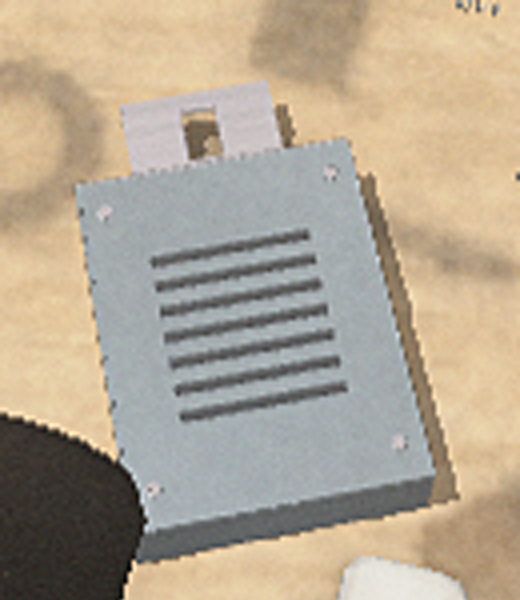

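Run:
```python
from h import *
from scipy.optimize import least_squares
np.set_printoptions(precision=4,suppress=True)
t=Cam("top");s=Cam("scene")
def A(l,o): return np.array(l,float)/4-.125+np.array(o)
def fit(dx,dy,z,obs,x0):
    # corners order: local
    L=np.array([[dx,dy],[dx,-dy],[-dx,-dy],[-dx,dy]])/2
    def pts(p):
        c,q=np.cos(p[2]),np.sin(p[2]);return np.c_[L@np.array([[c,q],[-q,c]])+p[:2],np.full(4,z)]
    out=[]
    for sel in (obs,)+tuple([o] for o in obs):
        r=least_squares(lambda p:np.concatenate([(cam.proj(pts(p))[ix]-uv).ravel() for cam,uv,ix in sel]),x0)
        out.append(r.x);print(r.x,np.degrees(r.x[2]),'rms px',np.sqrt(np.mean(r.fun**2)))
    return out
# top image: up=+x, left=+y.  order (+x+y)=TL,(+x-y)=TR,(-x-y)=BR,(-x+y)=BL
B=A([(168,158),(326,120),(384,330),(228,375)],(370,170))
# scene: down=+x, right=+y. (+x+y)=BR,(+x-y)=BL,(-x-y)=TL,(-x+y)=TR
Bs=A([(274,280),(138,298),(132,145),(262,128)],(180,190))
al=[0,1,2,3]
print('block');fit(.110,.080,.07,[(t,B,al),(s,Bs,al)],[.57,-.36,.2])
H=A([(78,122),(376,42),(480,410),(177,492)],(240,80))
Hs=A([(434,475),(77,184),(348,140)],(270,240))
print('box');fit(.2,.16,.06,[(t,H,al),(s,Hs,[0,2,3])],[.73,-.11,.2])
h=A([(318,492),(353,482),(372,542),(336,553)],(240,80))
print('hole');fit(.032,.020,.038,[(t,h,al)],[.6,-.13,.2])
# handle top face
hd=A([(258,195),(320,186),(329,240),(268,250)],(370,170))
print(t.at(hd,.125), t.at(hd,.125).mean(0))
ob=ctrl.get_obs();print(ob['t'])
```

```text
block
[ 0.5601 -0.3578  0.2139] 12.253505274481947 rms px 0.5054640004139718
[ 0.5595 -0.358   0.2174] 12.457134777778213 rms px 0.492147620137186
[ 0.5616 -0.3572  0.208 ] 11.917166993624129 rms px 0.21211851462632794
box
[ 0.7432 -0.1086  0.2321] 13.299203421069107 rms px 0.6864560247511764
[ 0.7423 -0.1089  0.2372] 13.588480119319657 rms px 0.5794767735468255
[ 0.7446 -0.1084  0.2265] 12.97474502065603 rms px 0.38843498324758063
hole
[ 0.6158 -0.139   0.263 ] 15.071497891943627 rms px 0.2429667189731569
[ 0.6158 -0.139   0.263 ] 15.071497891943627 rms px 0.2429667189731569
[[ 0.5753 -0.34    0.125 ]
 [ 0.5787 -0.369   0.125 ]
 [ 0.5532 -0.3716  0.125 ]
 [ 0.5494 -0.3432  0.125 ]] [ 0.5642 -0.356   0.125 ]
0.15
```

```bash
cat >> h.py <<'E'
def yawof(Rm): return np.degrees(np.arctan2(Rm[1,2],Rm[0,2]))
def plan(wps,step=.06,ang=10.5):
    """wps: list of (pos, yaw_deg, [n]) of tool z axis; prints rows"""
    o=ctrl.get_obs();p=np.array(o['tool_pos']);Rm=R.from_rotvec(o['tool_rot']).as_matrix()
    rows=[]
    for w in wps:
        tgt=np.array(w[0]);y=np.radians(w[1]);c,s=np.cos(y),np.sin(y)
        Rt=np.array([[s,0,c],[-c,0,s],[0,-1,0.]])
        rv=R.from_matrix(Rm.T@Rt).as_rotvec(degrees=True)
        n=max(int(np.ceil(np.linalg.norm(tgt-p)/step)),int(np.ceil(np.linalg.norm(rv)/ang)),1)
        if len(w)>2:n=w[2]
        for i in range(n):
            d=Rm.T@((tgt-p)/(n-i)); r=R.from_matrix(Rm.T@Rt).as_rotvec(degrees=True)/(n-i)
            d=np.round(d,4); r=np.round(r,2); rows.append((d.tolist(),r.tolist()))
            p=p+Rm@d; Rm=Rm@R.from_rotvec(r,degrees=True).as_matrix()
    for k in range(0,len(rows),5):
        print('delta_pos',[r[0] for r in rows[k:k+5]],'dr',[r[1] for r in rows[k:k+5]])
    return rows
def st():
    o=ctrl.get_obs();Rm=R.from_rotvec(o['tool_rot']).as_matrix()
    print('t',o['t'],'pos',np.round(o['tool_pos'],4),'yaw',round(yawof(Rm),2),'F',np.round(o['contact_force'],2),'T',np.round(o['wrist_torque'],3),'open',round(float(o['opening']),4))
    print('ytool',np.round(Rm[:,1],4))
    return o
E
python3 - <<'E'
from h import *
t=Cam("top")
print(t.at([[120,240],[130,295],[140,105]],.2))
plan([([.20,.5,.36],70),([.50,0,.36],40),([.565,-.357,.25],12.3)])
E
```

```text
[[0.54219042 0.21607574 0.2       ]
 [0.44743687 0.19690794 0.2       ]
 [0.78388068 0.18589814 0.2       ]]
delta_pos [[0.0247, -0.0385, -0.0304], [0.0257, -0.0385, -0.0295], [0.0267, -0.0386, -0.0286], [0.0453, 0.0, -0.0367], [0.0472, 0.0, -0.0343]] dr [[0.03, 2.03, -0.0], [0.03, 2.03, -0.0], [0.03, 2.03, -0.01], [-0.0, 3.0, 0.0], [-0.0, 3.0, 0.0]]
delta_pos [[0.0489, 0.0, -0.0318], [0.0505, 0.0, -0.0292], [0.0519, 0.0, -0.0265], [0.0532, 0.0, -0.0238], [0.0544, 0.0, -0.0209]] dr [[-0.0, 3.0, 0.0], [-0.0, 3.0, 0.0], [-0.0, 3.0, 0.0], [-0.0, 3.0, 0.0], [-0.0, 3.0, 0.0]]
delta_pos [[0.0555, 0.0, -0.0181], [0.0563, 0.0, -0.0151], [0.057, 0.0001, -0.0122], [0.045, 0.0157, -0.0257], [0.0467, 0.0157, -0.0225]] dr [[-0.0, 3.0, 0.0], [-0.0, 3.0, 0.0], [-0.0, 3.0, 0.0], [-0.0, 3.96, 0.0], [-0.0, 3.96, 0.0]]
delta_pos [[0.0482, 0.0157, -0.0192], [0.0494, 0.0157, -0.0158], [0.0503, 0.0157, -0.0124], [0.0511, 0.0157, -0.0089], [0.0515, 0.0158, -0.0054]] dr [[-0.0, 3.96, 0.0], [-0.0, 3.95, 0.0], [-0.0, 3.96, 0.0], [-0.0, 3.95, 0.0], [-0.0, 3.96, 0.0]]
```

Request:
servo_tool:
  delta_pos:
    - [0.025,-0.0385,-0.03]
    - [0.026,-0.0385,-0.0295]
    - [0.027,-0.0385,-0.0285]
    - [0.045,0.0,-0.037]
    - [0.047,0.0,-0.034]
  dr:
    - [0,2,0]
    - [0,2,0]
    - [0,2,0]
    - [0,3,0]
    - [0,3,0]
  grip: [1,1,1,1,1]
  grip_force: 80

```text
t: 0.78
tool_pos: [0.2614, 0.3962, 0.3609]
tool_rot: [-1.549, 0.355, -0.355]
contact_force: [0.4, -0.6, -0.2]
opening: 0.0856
```

Request:
servo_tool:
  delta_pos:
    - [0.049,0.0,-0.032]
    - [0.0505,0.0,-0.029]
    - [0.052,0.0,-0.0265]
    - [0.053,0.0,-0.024]
    - [0.0545,0.0,-0.021]
  dr:
    - [0,3,0]
    - [0,3,0]
    - [0,3,0]
    - [0,3,0]
    - [0,3,0]
  grip: [1,1,1,1,1]

```text
t: 1.4
tool_pos: [0.4133, 0.1372, 0.3623]
tool_rot: [-1.502, 0.561, -0.567]
contact_force: [1.0, -0.2, 0.2]
opening: 0.0851
```

Request:
servo_tool:
  delta_pos:
    - [0.0555,0.0,-0.018]
    - [0.056,0.0,-0.015]
    - [0.057,0.0,-0.012]
  dr:
    - [0,3,0]
    - [0,3,0]
    - [0,3,0]
  grip: [1,1,1]

```text
t: 1.78
tool_pos: [0.5038, -0.0188, 0.3629]
tool_rot: [-1.462, 0.687, -0.695]
contact_force: [-0.3, 0.1, 0.6]
opening: 0.0852
```

Run:
```python
from h import *
st();plan([([.565,-.357,.25],12.3)])
```

```text
t 1.775 pos [ 0.5038 -0.0188  0.3629] yaw 39.34 F [-0.31  0.06  0.56] T [ 0.041 -0.016  0.001] open 0.0852
ytool [ 0.0025 -0.0057 -1.    ]
delta_pos [[0.0428, 0.0164, -0.0238], [0.0443, 0.0164, -0.0209], [0.0457, 0.0164, -0.0179], [0.0468, 0.0163, -0.0148], [0.0477, 0.0163, -0.0116]] dr [[0.0, 3.86, 0.05], [0.0, 3.86, 0.05], [0.0, 3.86, 0.05], [0.0, 3.86, 0.05], [0.0, 3.87, 0.05]]
delta_pos [[0.0483, 0.0162, -0.0083], [0.0488, 0.0162, -0.0051]] dr [[0.0, 3.86, 0.06], [0.01, 3.87, 0.05]]
```

Request:
servo_tool:
  delta_pos:
    - [0.043,0.016,-0.024]
    - [0.0445,0.016,-0.021]
    - [0.0455,0.016,-0.018]
    - [0.047,0.016,-0.015]
    - [0.0475,0.016,-0.0115]
  dr:
    - [0,3.9,0]
    - [0,3.9,0]
    - [0,3.9,0]
    - [0,3.9,0]
    - [0,3.9,0.3]
  grip: [1,1,1,1,1]

```text
t: 2.4
tool_pos: [0.5471, -0.2703, 0.2819]
tool_rot: [-1.347, 0.959, -0.962]
contact_force: [0.9, -0.1, 0.6]
opening: 0.0853
```

Request:
servo_tool:
  delta_pos:
    - [0.0485,0.015,-0.008]
    - [0.049,0.015,-0.005]
    - [0,0,0]
  dr:
    - [0,3.9,0]
    - [0,3.9,0]
    - [0,0,0]
  grip: [1,1,1]

```text
t: 2.78
tool_pos: [0.5619, -0.3728, 0.2462]
tool_rot: [-1.291, 1.073, -1.065]
contact_force: [-0.1, 0.3, -0.6]
opening: 0.0853
```

Run:
```python
from h import *
st()
w=Cam("wrist");im=ctrl.get_image("wrist");cv2.imwrite("pics/w1.png",im[:,:,::-1])
np.savez('w1.npz',e=w.e,R=w.R)
print(w.proj([[.5601,-.3578,.07],[.565,-.3567,.125],[.6186,-.138,.038]]))
```

```text
t 2.775 pos [ 0.5619 -0.3728  0.2462] yaw 10.79 F [-0.15  0.26 -0.58] T [ 0.079 -0.022  0.009] open 0.0853
ytool [-0.0028  0.0041 -1.    ]
[[318.26125798 198.30014272]
 [325.12039294 211.40441227]
 [437.39268906 -52.78600583]]
```

View pics/w1.png

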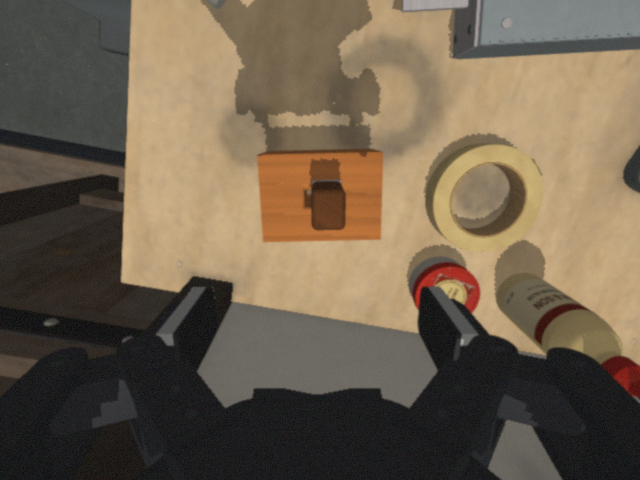

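Run:
```python
import cv2
im=cv2.imread("pics/w1.png")[140:255,245:400]
cv2.imwrite("pics/w1c.png",cv2.resize(im,None,fx=5,fy=5,interpolation=cv2.INTER_CUBIC))
```

```text
(no output)
```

View pics/w1c.png

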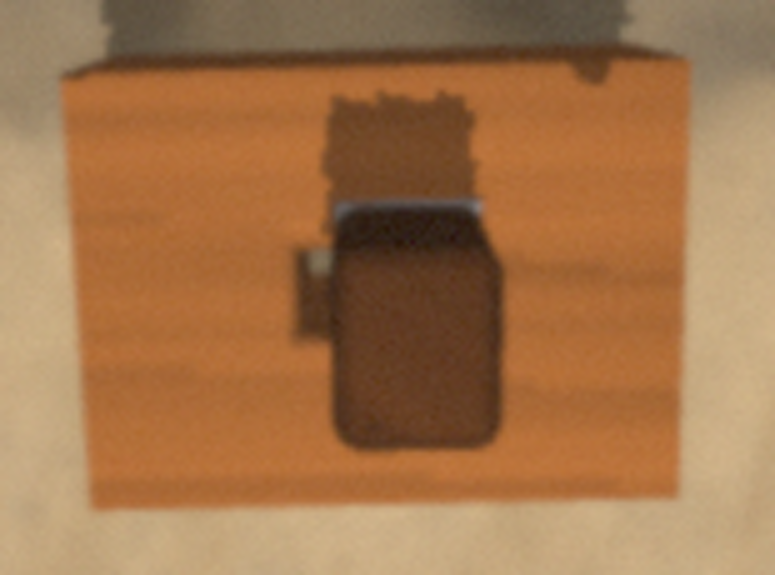

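Run:
```python
from h import *
np.set_printoptions(precision=4,suppress=True)
w=Cam("wrist");z=np.load('w1.npz');w.e=z['e'];w.R=z['R']
def P(l):return np.array(l)/5.+[244.9,139.9]
B=w.at(P([(62,77),(690,60),(680,495),(93,508)]),.07);print('block',B[:,:2],B.mean(0))
d=B[1]-B[0]+B[2]-B[3];print(np.degrees(np.arctan2(d[1],d[0])),[np.linalg.norm(B[i]-B[i-1]) for i in range(4)])
T=w.at(P([(335,250),(502,252),(500,447),(333,447)]),.125);print('hand',T[:,:2],T.mean(0),[np.linalg.norm(T[i]-T[i-1]) for i in range(4)])
d=T[1]-T[0]+T[2]-T[3];print(np.degrees(np.arctan2(d[1],d[0])))
F=w.at(P([(333,205),(482,203)]),.07);print('foot back edge',F);d=F[1]-F[0];print(np.degrees(np.arctan2(d[1],d[0])),np.linalg.norm(d))
plan([([.5648,-.3565,.18],12.0),([.5648,-.3565,.094],12.0,3)])
```

```text
block [[ 0.5007 -0.3305]
 [ 0.6076 -0.3071]
 [ 0.6247 -0.3845]
 [ 0.5175 -0.4076]] [ 0.5626 -0.3574  0.07  ]
12.237525151739145 [np.float64(0.07893798003701766), np.float64(0.10949219968732603), np.float64(0.07922788150931306), np.float64(0.10969931581506083)]
hand [[ 0.5523 -0.3427]
 [ 0.5765 -0.3383]
 [ 0.5824 -0.3675]
 [ 0.5575 -0.3723]] [ 0.5672 -0.3552  0.125 ] [np.float64(0.03007807472881415), np.float64(0.02456433868315788), np.float64(0.02977427771316581), np.float64(0.025353252880416725)]
10.480805152100082
foot back edge [[ 0.5512 -0.3435  0.07  ]
 [ 0.5772 -0.3382  0.07  ]]
11.57607861759762 0.02652593694372103
delta_pos [[-0.007, 0.0337, 0.0026], [-0.007, 0.0338, 0.0027], [0.0, 0.0287, 0.0], [0.0, 0.0286, 0.0], [0.0, 0.0287, 0.0]] dr [[0.02, -0.55, -0.12], [0.02, -0.56, -0.11], [0.0, 0.0, -0.0], [0.0, 0.0, -0.0], [0.0, 0.0, -0.0]]
```

Request:
servo_tool:
  delta_pos:
    - [-0.0075,0.03,0.004]
    - [-0.0075,0.03,0.003]
    - [0,0.005,0]
  dr:
    - [0,-0.5,-0.1]
    - [0,-0.5,-0.1]
    - [0,0,0]
  grip: [1,1,1]

```text
t: 3.2
tool_pos: [0.5676, -0.3524, 0.1846]
tool_rot: [-1.301, 1.049, -1.055]
contact_force: [-0.3, -1.2, -0.2]
opening: 0.0852
```

Run:
```python
from h import *
st();plan([([.566,-.356,.094],11.8,4)])
```

```text
t 3.2 pos [ 0.5676 -0.3524  0.1846] yaw 12.13 F [-0.28 -1.22 -0.16] T [-0.006  0.019 -0.015] open 0.0852
ytool [ 0.0034 -0.0017 -1.    ]
delta_pos [[0.0007, 0.0227, -0.0007], [0.0008, 0.0226, -0.0006], [0.0008, 0.0227, -0.0006], [0.0007, 0.0226, -0.0006]] dr [[-0.04, 0.08, 0.03], [-0.04, 0.08, 0.04], [-0.04, 0.09, 0.03], [-0.05, 0.08, 0.04]]
```

Request:
servo_tool:
  delta_pos:
    - [0.001,0.024,-0.001]
    - [0.001,0.024,-0.001]
    - [0.001,0.023,0]
    - [0,0.01,0]
    - [0,0,0]
  dr:
    - [0,0.1,0]
    - [0,0.1,0]
    - [0,0,0]
    - [0,0,0]
    - [0,0,0]
  grip: [1,1,1,1,1]

```text
t: 3.82
tool_pos: [0.5702, -0.3556, 0.109]
tool_rot: [-1.301, 1.039, -1.063]
contact_force: [0.8, -0.1, 0.4]
opening: 0.0857
```

Run:
```python
from h import *
st();plan([([.566,-.356,.094],11.8,2)])
im=ctrl.get_image("wrist");cv2.imwrite("pics/w2.png",im[:,:,::-1])
```

```text
t 3.825 pos [ 0.5702 -0.3556  0.109 ] yaw 12.17 F [ 0.84 -0.1   0.44] T [ 0.047 -0.021 -0.015] open 0.0857
ytool [ 0.0118 -0.008  -0.9999]
delta_pos [[-0.0003, 0.0075, -0.0022], [-0.0003, 0.0075, -0.0021]] dr [[-0.28, 0.18, 0.29], [-0.28, 0.19, 0.3]]
```

View pics/w2.png

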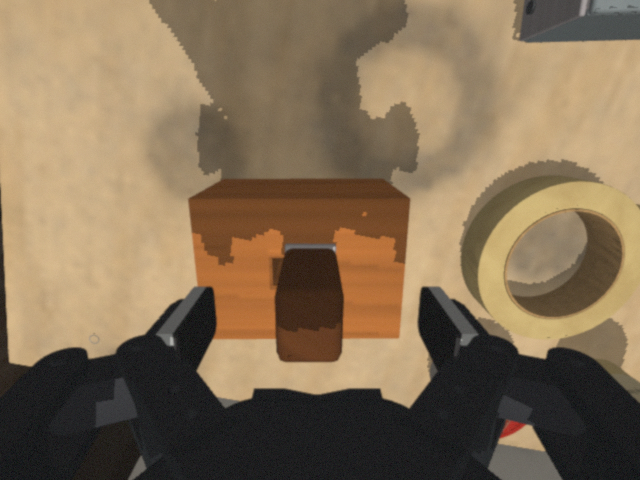

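Request:
servo_tool:
  delta_pos:
    - [0,0.0075,-0.0022]
    - [0,0.0065,-0.0021]
    - [0,0,0]
  dr:
    - [-0.28,0.18,0.3]
    - [-0.28,0.18,0.3]
    - [0,0,0]
  grip: [1,1,1]

```text
t: 4.25
tool_pos: [0.5671, -0.3577, 0.0969]
tool_rot: [-1.299, 1.054, -1.059]
contact_force: [0.1, 0.6, 0.4]
opening: 0.0858
```

Run:
```python
from h import *
st();plan([([.566,-.356,.094],11.8,2)])
```

```text
t 4.25 pos [ 0.5671 -0.3577  0.0969] yaw 11.78 F [0.1  0.61 0.37] T [-0.006 -0.087 -0.068] open 0.0858
ytool [ 0.0025 -0.0019 -1.    ]
delta_pos [[-0.001, 0.0014, -0.0004], [-0.0009, 0.0015, -0.0003]] dr [[-0.06, -0.01, 0.07], [-0.06, -0.01, 0.07]]
```

Good. Settle and close.

Request:
servo_tool:
  delta_pos:
    - [-0.001,0.001,-0.0005]
    - [0,0,0]
    - [0,0,0]
    - [0,0,0]
    - [0,0,0]
  dr:
    - [-0.1,0,0.1]
    - [0,0,0]
    - [0,0,0]
    - [0,0,0]
    - [0,0,0]
  grip: [1,0.5,0,0,0]

```text
t: 4.88
tool_pos: [0.5669, -0.3571, 0.0968]
tool_rot: [-1.3, 1.055, -1.058]
contact_force: [-0.8, -0.7, -1.6]
opening: 0.0253
```

Run:
```python
from h import *
st()
im=ctrl.get_image("wrist");cv2.imwrite("pics/w3.png",im[:,:,::-1])
```

```text
t 4.875 pos [ 0.5669 -0.3571  0.0968] yaw 11.78 F [-0.83 -0.69 -1.55] T [-0.005 -0.034  0.041] open 0.0253
ytool [ 0.0017 -0.0015 -1.    ]
```

View pics/w3.png

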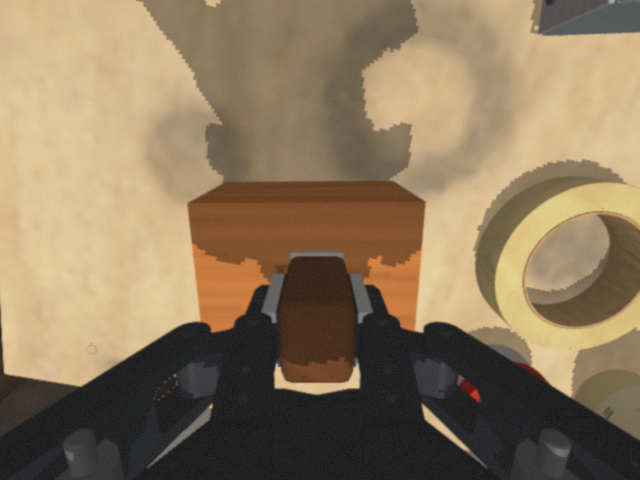

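Request:
servo_tool:
  delta_pos:
    - [0,-0.008,0]
    - [0,-0.016,0]
    - [0,-0.02,0]
    - [0,-0.02,0]
    - [0,-0.02,0]
  dr:
    - [0,0,0]
    - [0,0,0]
    - [0,0,0]
    - [0,0,0]
    - [0,0,0]
  grip: [0,0,0,0,0]

```text
t: 5.55
tool_pos: [0.5658, -0.3564, 0.1846]
tool_rot: [-1.3, 1.057, -1.056]
contact_force: [0.1, -0.3, -1.7]
opening: 0.0254
```

Run:
```python
from h import *
st()
plan([([.622,-.137,.185],13.3)],.045)
```

```text
t 5.55 pos [ 0.5658 -0.3564  0.1846] yaw 11.78 F [ 0.11 -0.31 -1.67] T [-0.031 -0.065 -0.038] open 0.0254
ytool [-9.e-04  5.e-04 -1.e+00]
delta_pos [[-0.0339, -0.0001, 0.0166], [-0.0338, -0.0, 0.0168], [-0.0337, -0.0001, 0.0169], [-0.0337, -0.0001, 0.0171], [-0.0336, -0.0, 0.0172]] dr [[0.01, -0.25, -0.01], [0.01, -0.25, -0.01], [0.01, -0.26, -0.01], [0.0, -0.25, -0.0], [0.01, -0.26, -0.01]]
delta_pos [[-0.0335, -0.0001, 0.0174]] dr [[0.0, -0.25, -0.0]]
```

Request:
servo_tool:
  delta_pos:
    - [-0.034,0,0.0165]
    - [-0.034,0,0.017]
    - [-0.034,0,0.017]
    - [-0.034,0,0.017]
    - [-0.033,0,0.017]
  dr:
    - [0,-0.25,0]
    - [0,-0.25,0]
    - [0,-0.25,0]
    - [0,-0.25,0]
    - [0,-0.25,0]
  grip: [0,0,0,0,0]

```text
t: 6.18
tool_pos: [0.6163, -0.1729, 0.1962]
tool_rot: [-1.305, 1.033, -1.054]
contact_force: [0.4, -0.4, -1.7]
opening: 0.0252
```

Request:
servo_tool:
  delta_pos:
    - [-0.016,0,0.008]
    - [0,0,0]
    - [0,0,0]
  dr:
    - [0,-0.25,0]
    - [0,0,0]
    - [0,0,0]
  grip: [0,0,0]

```text
t: 6.55
tool_pos: [0.6214, -0.1545, 0.1987]
tool_rot: [-1.308, 1.025, -1.051]
contact_force: [-0.3, 0.6, -1.8]
opening: 0.025
```

```bash
cat > look.py <<'E'
from h import *
import sys
n=sys.argv[1]
o=st();w=Cam("wrist");im=ctrl.get_image("wrist");cv2.imwrite(f"pics/{n}.png",im[:,:,::-1]);np.savez(f'{n}.npz',e=w.e,R=w.R)
p=np.array(o['tool_pos']);Rm=R.from_rotvec(o['tool_rot']).as_matrix()
# tool frame: y down, hook x = tool z, hook y = -tool x
u=lambda dx,dy,dz: p+Rm@np.array([-dy,-dz,dx])
print('toe bottom pts (axis, tip) expected px',w.proj([u(0,0,-.0268-.054),u(-.014,0,-.0268-.054),u(0,0,-.0268)]))
print('hole',w.proj([[.6186,-.138,.038]]))
E
python3 look.py w4
```

```text
t 6.55 pos [ 0.6214 -0.1545  0.1987] yaw 13.17 F [-0.3   0.56 -1.81] T [ 0.003  0.015 -0.026] open 0.025
ytool [ 0.0132 -0.0092 -0.9999]
toe bottom pts (axis, tip) expected px [[316.59677249 247.45223949]
 [294.93903525 247.45128289]
 [316.52834275 282.76066493]]
hole [[315.81290682 196.67741724]]
```

View pics/w4.png

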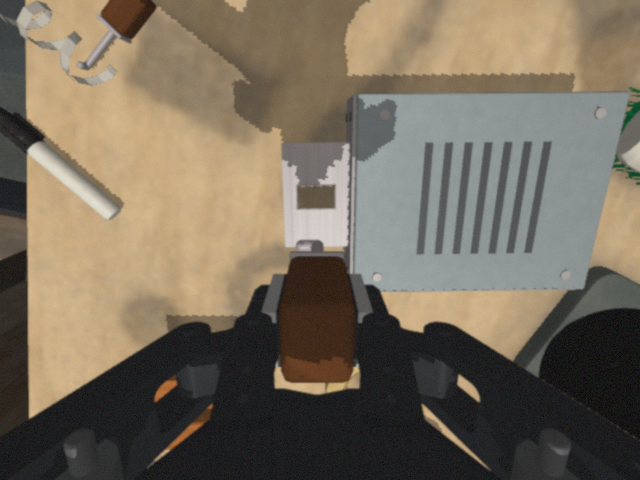

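Run:
```python
import cv2
im=cv2.imread("pics/w4.png")
cv2.imwrite("pics/w4c.png",cv2.resize(im[130:260,270:370],None,fx=4.5,fy=4.5,interpolation=cv2.INTER_CUBIC))
cv2.imwrite("pics/w4d.png",cv2.resize(im[80:300,340:640],None,fx=2.6,fy=2.6,interpolation=cv2.INTER_CUBIC))
```

```text
(no output)
```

View pics/w4c.png

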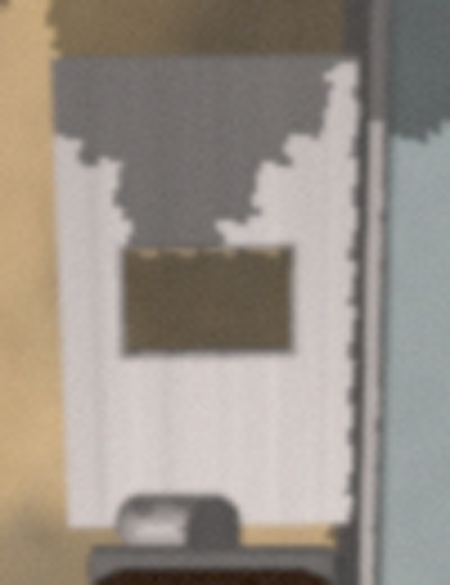

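View pics/w4d.png

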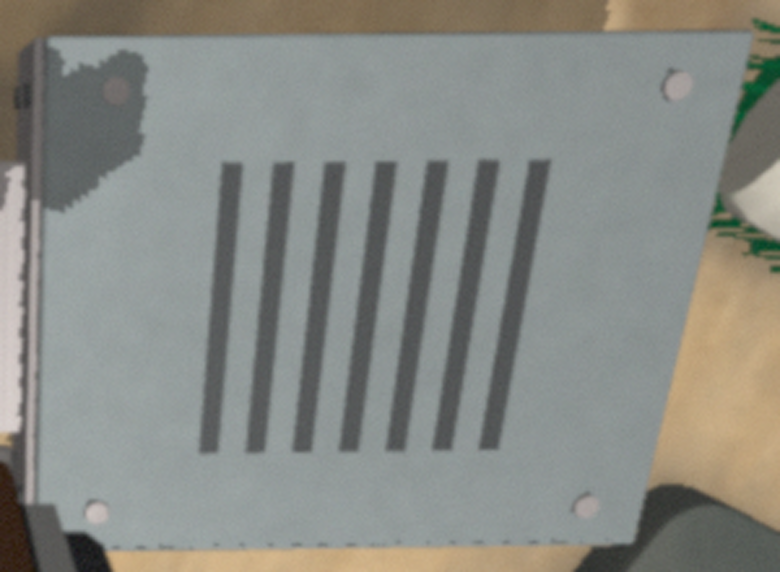

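```bash
cat > hm.py <<'E'
from h import *
np.set_printoptions(precision=4,suppress=True)
w=Cam("wrist");z=np.load('w4.npz');w.e=z['e'];w.R=z['R']
H=w.at(np.array([(123,249),(294,249),(293,353),(121,353)])/4.5+[269.9,129.9],.038);print(H.mean(0),[np.linalg.norm(H[i]-H[i-1]) for i in range(4)])
d=H[1]-H[0]+H[2]-H[3];print('hole yaw',np.degrees(np.arctan2(d[1],d[0])))
E1=w.at(np.array([(48,38),(750,31),(635,543),(106,549)])/2.6+[339.8,79.8],.06)
for a,b in((0,1),(3,2)):
    d=E1[b]-E1[a];print('yaw',np.degrees(np.arctan2(d[1],d[0])),np.linalg.norm(d))
d=E1[1]-E1[2];print('yaw',np.degrees(np.arctan2(-d[0],d[1])),np.linalg.norm(d))
F=w.at(np.array([(55,57),(360,57),(345,522),(70,525)])/4.5+[269.9,129.9],.038);print(F)
E
python3 hm.py
```

```text
[ 0.6189 -0.1381  0.038 ] [np.float64(0.020043157529651356), np.float64(0.032180707905349944), np.float64(0.02005625040551502), np.float64(0.03301186747177227)]
hole yaw 13.050142449306218
yaw 13.752252802555711 0.19772165314166412
yaw 13.581966835064195 0.17623976004949155
yaw 14.348159264313868 0.15855005653253643
[[ 0.5816 -0.1006  0.038 ]
 [ 0.6356 -0.088   0.038 ]
 [ 0.6555 -0.1752  0.038 ]
 [ 0.6025 -0.1881  0.038 ]]
```

Run:
```python
from h import *
plan([([.6237,-.1369,.165],13.5,3)])
```

```text
delta_pos [[-0.0057, 0.0112, 0.002], [-0.0057, 0.0112, 0.002], [-0.0056, 0.0112, 0.0021]] dr [[-0.21, -0.12, 0.23], [-0.21, -0.12, 0.22], [-0.2, -0.12, 0.23]]
```

Request:
servo_tool:
  delta_pos:
    - [-0.0057,0.011,0.002]
    - [-0.0057,0.011,0.002]
    - [-0.005,0.008,0.002]
    - [0,0,0]
  dr:
    - [-0.2,-0.12,0.23]
    - [-0.2,-0.12,0.23]
    - [-0.2,-0.12,0.23]
    - [0,0,0]
  grip: [0,0,0,0]

```text
t: 7.1
tool_pos: [0.6226, -0.1383, 0.1647]
tool_rot: [-1.311, 1.039, -1.033]
contact_force: [-0.2, 0.9, -2.1]
opening: 0.0248
```

```bash
python3 look.py w5; python3 -c "
from h import *
plan([([.6237,-.1369,.165],13.5,2)])"
```

```text
t 7.1 pos [ 0.6226 -0.1383  0.1647] yaw 13.35 F [-0.21  0.91 -2.1 ] T [-0.053  0.021 -0.002] open 0.0248
ytool [-0.0036  0.0016 -1.    ]
toe bottom pts (axis, tip) expected px [[316.6161601  247.48202319]
 [294.95782782 247.48100524]
 [316.55392493 282.79979614]]
hole [[312.17728613 227.16017009]]
delta_pos [[-0.0007, 0.0001, 0.0006], [-0.0007, 0.0001, 0.0006]] dr [[0.07, -0.08, -0.05], [0.07, -0.08, -0.06]]
```

View pics/w5.png

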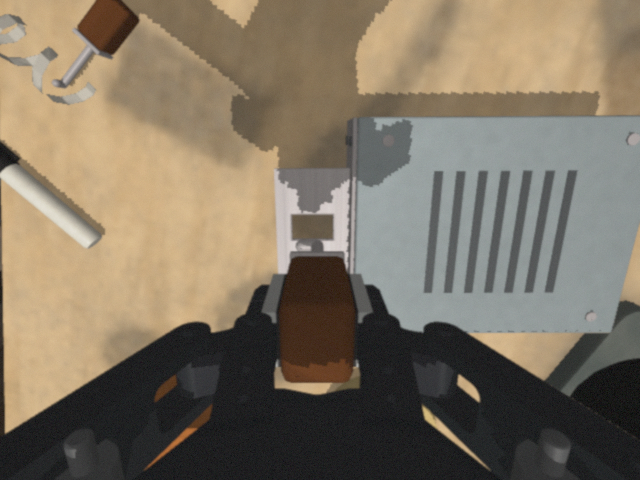

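Run:
```python
from h import *
w=Cam("wrist");o=ctrl.get_obs()
p=np.array(o['tool_pos']);Rm=R.from_rotvec(o['tool_rot']).as_matrix()
u=lambda dx,dy,dz: p+Rm@np.array([-dy,-dz,dx])
for dy in(.003,.004,.005,.006): print(dy,w.proj([u(-.007,dy,-.0268-.05),u(-.007,dy,-.0268-.058),u(.004,dy,-.0268-.05),u(-.014,dy,-.0268-.054)]).round(1).tolist())
im=cv2.imread("pics/w5.png");cv2.imwrite("pics/w5c.png",cv2.resize(im[200:270,270:370],None,fx=6,fy=6,interpolation=cv2.INTER_CUBIC))
```

```text
0.003 [[305.5, 245.0], [305.9, 241.1], [322.9, 245.0], [294.8, 243.0]]
0.004 [[305.5, 243.5], [305.9, 239.7], [322.9, 243.5], [294.8, 241.6]]
0.005 [[305.5, 242.0], [305.9, 238.2], [322.9, 242.0], [294.8, 240.1]]
0.006 [[305.5, 240.5], [305.9, 236.8], [322.9, 240.5], [294.8, 238.6]]
```

View pics/w5c.png

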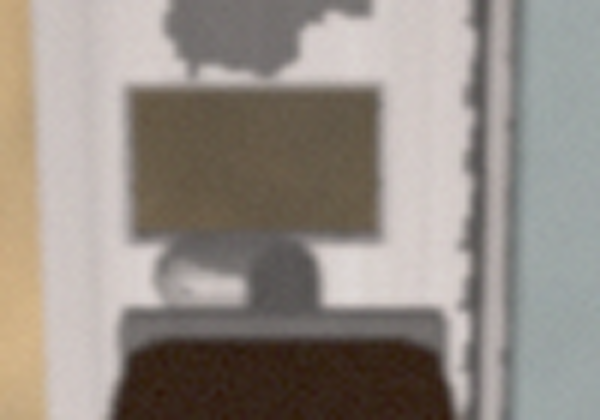

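Request:
servo_tool:
  delta_pos:
    - [-0.0007,0.012,0.0006]
    - [-0.0007,0.012,0.0006]
    - [0,0.006,0]
    - [0,0,0]
  dr:
    - [0,-0.08,0]
    - [0,-0.08,0]
    - [0,0,0]
    - [0,0,0]
  grip: [0,0,0,0]

```text
t: 7.65
tool_pos: [0.6237, -0.1369, 0.1333]
tool_rot: [-1.312, 1.036, -1.032]
contact_force: [0.6, -0.5, -1.0]
opening: 0.0252
```

```bash
python3 look.py w6; python3 -c "
from h import *
plan([([.6237,-.1369,.099],13.5,3)])"
```

```text
t 7.65 pos [ 0.6237 -0.1369  0.1333] yaw 13.51 F [ 0.59 -0.51 -1.  ] T [ 0.011 -0.003 -0.022] open 0.0252
ytool [-0.0025  0.001  -1.    ]
toe bottom pts (axis, tip) expected px [[316.59061013 247.48236442]
 [294.93213371 247.48104104]
 [316.52065626 282.79948591]]
hole [[309.28062965 240.64107717]]
delta_pos [[-0.0, 0.0115, -0.0], [-0.0, 0.0116, -0.0001], [-0.0001, 0.0115, -0.0]] dr [[0.03, 0.0, -0.02], [0.04, 0.0, -0.03], [0.03, 0.01, -0.02]]
```

View pics/w6.png

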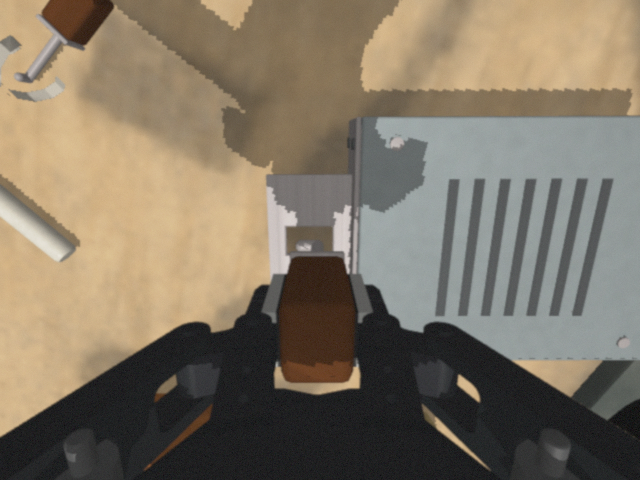

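Request:
servo_tool:
  delta_pos:
    - [0,0.011,0]
    - [0,0.011,0]
    - [0,0.009,0]
    - [0,0,0]
  dr:
    - [0,0,0]
    - [0,0,0]
    - [0,0,0]
    - [0,0,0]
  grip: [0,0,0,0]

```text
t: 8.2
tool_pos: [0.624, -0.1371, 0.1007]
tool_rot: [-1.312, 1.035, -1.033]
contact_force: [-0.4, -0.6, -1.9]
opening: 0.025
```

```bash
python3 look.py w7; python3 -c "
from h import *
plan([([.6237,-.1369,.099],13.5,1)])"
```

```text
t 8.2 pos [ 0.624  -0.1371  0.1007] yaw 13.5 F [-0.44 -0.6  -1.94] T [ 0.025  0.028 -0.015] open 0.025
ytool [-1.6e-03  7.0e-04 -1.0e+00]
toe bottom pts (axis, tip) expected px [[316.57848287 247.43984407]
 [294.92178238 247.43936605]
 [316.51016229 282.74570388]]
hole [[307.58986365 256.77547246]]
delta_pos [[-0.0004, 0.0023, -0.0005]] dr [[0.04, 0.01, -0.03]]
```

View pics/w7.png

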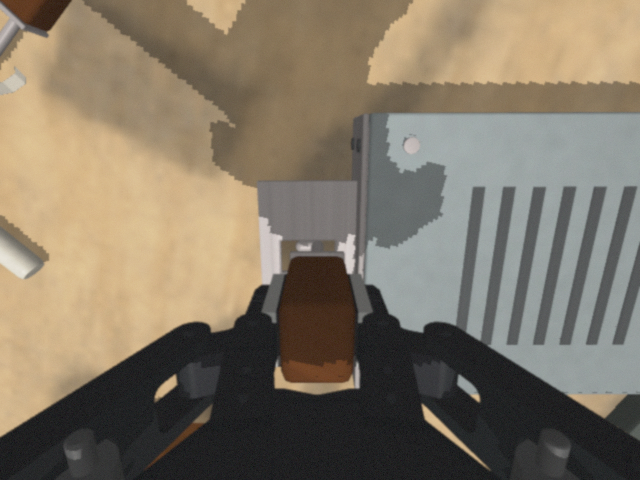

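Request:
servo_tool:
  delta_pos:
    - [0,0.001,-0.004]
    - [0,0.0,-0.004]
    - [0,0,-0.003]
    - [0,0,-0.003]
    - [0,0,-0.003]
  dr:
    - [0,0,0]
    - [0,0,0]
    - [0,0,0]
    - [0,0,0]
    - [0,0,0]
  grip: [0,0,0,0,0]

```text
t: 8.88
tool_pos: [0.6076, -0.1418, 0.1019]
tool_rot: [-1.311, 1.032, -1.035]
contact_force: [-1.1, -1.1, -0.9]
opening: 0.0251
```

Request:
servo_tool:
  delta_pos:
    - [0,0,-0.003]
    - [0,0,-0.003]
    - [0,0,-0.003]
  dr:
    - [0,0,0]
    - [0,0,0]
    - [0,0,0]
  grip: [0,0,0]

```text
t: 9.25
tool_pos: [0.6005, -0.1435, 0.1022]
tool_rot: [-1.306, 1.028, -1.039]
contact_force: [3.9, 0.5, -4.2]
opening: 0.0254
```

```bash
cat > pull.py <<'E'
from h import *
o=st();p=np.array(o['tool_pos'])
a=np.array([np.cos(np.radians(13.5)),np.sin(np.radians(13.5))])
d=p[:2]-[.624,-.1371];print('along',-d@a*1e3,'lat',(d@[-a[1],a[0]])*1e3,'pullF',o['contact_force'][:2]@a)
E
python3 pull.py
```

```text
t 9.25 pos [ 0.6005 -0.1435  0.1022] yaw 13.49 F [ 3.93  0.49 -4.24] T [ 0.231 -0.912 -0.009] open 0.0254
ytool [ 8.8e-03  2.0e-04 -1.0e+00]
along 24.34693610592877 lat -0.7114713987013337 pullF 3.939691984091901
```

Request:
servo_tool:
  delta_pos:
    - [0,0,-0.006]
    - [0,0,-0.007]
    - [0,0,-0.007]
    - [0,0,-0.007]
    - [0,0,-0.006]
  dr:
    - [0,0,0.1]
    - [0,0,0.1]
    - [0,0,0.1]
    - [0,0,0]
    - [0,0,0]
  grip: [0,0,0,0,0]

```text
t: 9.88
tool_pos: [0.5672, -0.1518, 0.1023]
tool_rot: [-1.301, 1.029, -1.036]
contact_force: [4.4, 0.9, -4.4]
opening: 0.0254
```

```bash
python3 pull.py
```

```text
t 9.875 pos [ 0.5672 -0.1518  0.1023] yaw 13.48 F [ 4.42  0.85 -4.43] T [ 0.139 -0.959 -0.049] open 0.0254
ytool [ 0.0101  0.0051 -0.9999]
along 58.66104090469847 lat -1.0520947156045402 pullF 4.499486627817919
```

Request:
servo_tool:
  delta_pos:
    - [-0.0003,0,-0.004]
    - [-0.0003,0,-0.003]
    - [0,0,-0.002]
    - [0,0,-0.001]
  dr:
    - [0,0,0.1]
    - [0,0,0.1]
    - [0,0,0]
    - [0,0,0]
  grip: [0,0,0,0]

```text
t: 10.38
tool_pos: [0.5566, -0.1542, 0.1025]
tool_rot: [-1.299, 1.03, -1.035]
contact_force: [5.0, -0.6, -3.9]
opening: 0.0252
```

```bash
python3 pull.py; python3 look.py w8
```

```text
t 10.375 pos [ 0.5566 -0.1542  0.1025] yaw 13.47 F [ 5.   -0.57 -3.92] T [ 0.05  -0.907  0.004] open 0.0252
ytool [ 0.0101  0.0077 -0.9999]
along 69.55779989974495 lat -0.9327159464314578 pullF 4.729719257914941
t 10.375 pos [ 0.5566 -0.1542  0.1025] yaw 13.47 F [ 5.   -0.57 -3.92] T [ 0.05  -0.907  0.004] open 0.0252
ytool [ 0.0101  0.0077 -0.9999]
toe bottom pts (axis, tip) expected px [[316.62227695 247.42681709]
 [294.96218866 247.4273201 ]
 [316.5615089  282.73461726]]
hole [[421.8764533  254.19239531]]
```

View pics/w8.png

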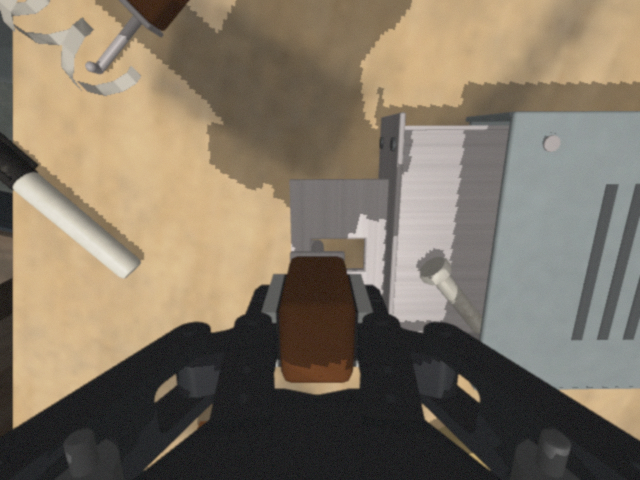

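Request:
servo_tool:
  delta_pos:
    - [0,0,-0.002]
    - [0,0,-0.0015]
    - [0,0,-0.001]
  dr:
    - [0,0,0.1]
    - [0,0,0]
    - [0,0,0]
  grip: [0,0,0]

```text
t: 10.8
tool_pos: [0.5522, -0.1554, 0.1025]
tool_rot: [-1.298, 1.03, -1.034]
contact_force: [3.8, -0.3, -4.3]
opening: 0.0252
```

Request:
servo_tool:
  delta_pos:
    - [0,0,-0.0012]
  dr:
    - [0,0,0]
  grip: [0]

```text
t: 10.92
tool_pos: [0.551, -0.1557, 0.1025]
tool_rot: [-1.298, 1.03, -1.034]
contact_force: [3.0, 0.1, -3.6]
opening: 0.0253
```

Request:
servo_tool:
  delta_pos:
    - [0,0,-0.0012]
  dr:
    - [0,0,0]
  grip: [0]

```text
t: 11.05
tool_pos: [0.5497, -0.156, 0.1025]
tool_rot: [-1.298, 1.03, -1.034]
contact_force: [4.1, 1.4, -4.5]
opening: 0.0252
```

Request:
servo_tool:
  delta_pos:
    - [0,0,-0.0013]
  dr:
    - [0,0,0]
  grip: [0]

```text
t: 11.18
tool_pos: [0.5484, -0.1563, 0.1025]
tool_rot: [-1.298, 1.03, -1.034]
contact_force: [3.8, -0.7, -4.1]
opening: 0.025
```

Request:
servo_tool:
  delta_pos:
    - [0,0,-0.0013]
  dr:
    - [0,0,0]
  grip: [0]

```text
t: 11.3
tool_pos: [0.5471, -0.1566, 0.1025]
tool_rot: [-1.298, 1.03, -1.034]
contact_force: [4.4, -0.1, -3.6]
opening: 0.0252
```

Request:
servo_tool:
  delta_pos:
    - [0,0,-0.0013]
  dr:
    - [0,0,0]
  grip: [0]

```text
t: 11.42
tool_pos: [0.5457, -0.157, 0.1025]
tool_rot: [-1.298, 1.03, -1.034]
contact_force: [4.3, -0.2, -3.2]
opening: 0.0252
```

Request:
servo_tool:
  delta_pos:
    - [0,0,-0.0013]
  dr:
    - [0,0,0]
  grip: [0]

```text
t: 11.55
tool_pos: [0.5443, -0.1573, 0.1025]
tool_rot: [-1.298, 1.03, -1.034]
contact_force: [3.8, 0.6, -2.9]
opening: 0.0246
```

Request:
servo_tool:
  delta_pos:
    - [0,0,-0.0013]
  dr:
    - [0,0,0]
  grip: [0]

```text
t: 11.68
tool_pos: [0.543, -0.1576, 0.1025]
tool_rot: [-1.298, 1.03, -1.034]
contact_force: [4.7, -0.4, -3.1]
opening: 0.0251
```

Request:
servo_tool:
  delta_pos:
    - [0,0,-0.0013]
  dr:
    - [0,0,0]
  grip: [0]

```text
t: 11.8
tool_pos: [0.5416, -0.1579, 0.1025]
tool_rot: [-1.298, 1.03, -1.034]
contact_force: [4.6, -0.4, -3.4]
opening: 0.0252
```

Request:
servo_tool:
  delta_pos:
    - [0,0,-0.0013]
  dr:
    - [0,0,0]
  grip: [0]

```text
t: 11.92
tool_pos: [0.5403, -0.1583, 0.1025]
tool_rot: [-1.298, 1.03, -1.034]
contact_force: [4.8, 0.0, -3.5]
opening: 0.0252
```

Request:
servo_tool:
  delta_pos:
    - [0,0,-0.0013]
  dr:
    - [0,0,0]
  grip: [0]

```text
t: 12.05
tool_pos: [0.539, -0.1586, 0.1025]
tool_rot: [-1.298, 1.03, -1.034]
contact_force: [4.3, -0.2, -3.6]
opening: 0.0246
```

Request:
servo_tool:
  delta_pos:
    - [0,0,-0.0013]
  dr:
    - [0,0,0]
  grip: [0]

```text
t: 12.18
tool_pos: [0.5376, -0.1589, 0.1025]
tool_rot: [-1.298, 1.03, -1.034]
contact_force: [4.8, -0.3, -4.1]
opening: 0.0255
```

Request:
servo_tool:
  delta_pos:
    - [0,0,-0.0013]
  dr:
    - [0,0,0]
  grip: [0]

```text
t: 12.3
tool_pos: [0.5362, -0.1592, 0.1025]
tool_rot: [-1.298, 1.03, -1.034]
contact_force: [3.6, -0.0, -3.3]
opening: 0.0255
```

Request:
servo_tool:
  delta_pos:
    - [0,0,-0.0013]
  dr:
    - [0,0,0]
  grip: [0]

```text
t: 12.42
tool_pos: [0.5349, -0.1596, 0.1025]
tool_rot: [-1.297, 1.03, -1.034]
contact_force: [4.8, -0.7, -3.5]
opening: 0.0252
```

Request:
servo_tool:
  delta_pos:
    - [0,0,-0.0013]
  dr:
    - [0,0,0]
  grip: [0]

```text
t: 12.55
tool_pos: [0.5336, -0.1599, 0.1025]
tool_rot: [-1.297, 1.03, -1.034]
contact_force: [5.2, 0.2, -3.1]
opening: 0.025
```

Request:
servo_tool:
  delta_pos:
    - [0,0,-0.0013]
  dr:
    - [0,0,0]
  grip: [0]

```text
t: 12.68
tool_pos: [0.5322, -0.1602, 0.1025]
tool_rot: [-1.297, 1.03, -1.034]
contact_force: [5.0, 0.0, -3.4]
opening: 0.0252
```

Request:
servo_tool:
  delta_pos:
    - [0,0,-0.0013]
  dr:
    - [0,0,0]
  grip: [0]

```text
t: 12.8
tool_pos: [0.5309, -0.1605, 0.1025]
tool_rot: [-1.297, 1.03, -1.034]
contact_force: [4.3, -0.2, -3.2]
opening: 0.0252
```

Request:
servo_tool:
  delta_pos:
    - [0,0,-0.0013]
  dr:
    - [0,0,0]
  grip: [0]

```text
t: 12.92
tool_pos: [0.5295, -0.1609, 0.1025]
tool_rot: [-1.297, 1.03, -1.034]
contact_force: [3.9, -0.3, -3.7]
opening: 0.0248
```

Request:
servo_tool:
  delta_pos:
    - [0,0,-0.0013]
  dr:
    - [0,0,0]
  grip: [0]

```text
t: 13.05
tool_pos: [0.5282, -0.1612, 0.1025]
tool_rot: [-1.297, 1.03, -1.034]
contact_force: [3.7, 0.3, -2.6]
opening: 0.0252
```

Request:
servo_tool:
  delta_pos:
    - [0,0,-0.0013]
  dr:
    - [0,0,0]
  grip: [0]

```text
t: 13.18
tool_pos: [0.5268, -0.1616, 0.1025]
tool_rot: [-1.297, 1.03, -1.034]
contact_force: [4.4, 0.9, -3.2]
opening: 0.0253
```

Request:
servo_tool:
  delta_pos:
    - [0,0,-0.0013]
  dr:
    - [0,0,0]
  grip: [0]

```text
t: 13.3
tool_pos: [0.5258, -0.1618, 0.1025]
tool_rot: [-1.297, 1.029, -1.034]
contact_force: [6.5, 0.6, -5.1]
opening: 0.025
```

Request:
servo_tool:
  delta_pos:
    - [0,0,-0.0005]
  dr:
    - [0,0,0]
  grip: [0]

```text
t: 13.42
tool_pos: [0.5256, -0.1618, 0.1026]
tool_rot: [-1.296, 1.029, -1.035]
contact_force: [6.4, 0.6, -5.5]
opening: 0.0247
```

Request:
servo_tool:
  delta_pos:
    - [0,0,-0.0007]
  dr:
    - [0,0,0]
  grip: [0]

```text
t: 13.55
tool_pos: [0.5254, -0.1619, 0.1026]
tool_rot: [-1.294, 1.028, -1.036]
contact_force: [6.7, 0.3, -4.4]
opening: 0.0248
```

Request:
servo_tool:
  delta_pos:
    - [0,0,-0.0012]
  dr:
    - [0,0,0]
  grip: [0]

```text
t: 13.68
tool_pos: [0.525, -0.162, 0.1027]
tool_rot: [-1.292, 1.026, -1.037]
contact_force: [7.8, 0.4, -5.9]
opening: 0.0252
```

Request:
servo_tool:
  delta_pos:
    - [0,0,-0.0015]
  dr:
    - [0,0,0]
  grip: [0]

```text
t: 13.8
tool_pos: [0.5246, -0.1621, 0.1027]
tool_rot: [-1.289, 1.024, -1.039]
contact_force: [9.3, 0.8, -6.1]
opening: 0.0252
```

```bash
python3 pull.py; python3 look.py w9
```

```text
t 13.8 pos [ 0.5246 -0.1621  0.1027] yaw 13.42 F [ 9.34  0.8  -6.06] T [ 0.183 -1.947  0.01 ] open 0.0252
ytool [ 0.0203  0.0107 -0.9997]
along 102.48847556993447 lat -1.0757940917976672 pullF 9.267575956400806
t 13.8 pos [ 0.5246 -0.1621  0.1027] yaw 13.42 F [ 9.34  0.8  -6.06] T [ 0.183 -1.947  0.01 ] open 0.0252
ytool [ 0.0203  0.0107 -0.9997]
toe bottom pts (axis, tip) expected px [[316.62105125 247.50135718]
 [294.95965085 247.50059492]
 [316.55854531 282.83099529]]
hole [[474.28434398 253.05178248]]
```

View pics/w9.png

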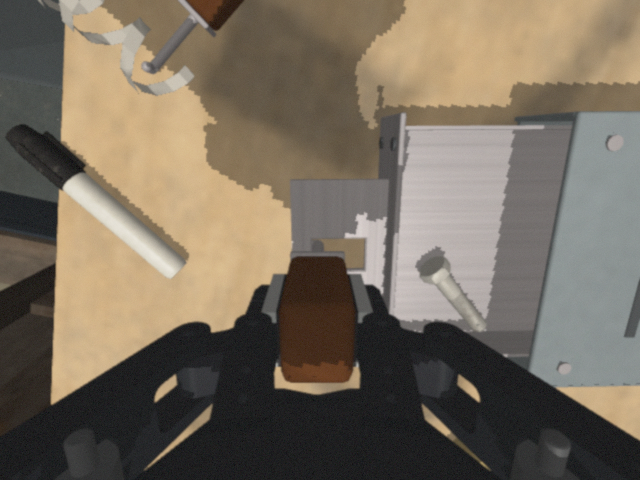

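Run:
```python
from h import *
a=np.array([np.cos(np.radians(13.5)),np.sin(np.radians(13.5))])
t=np.array([.624,-.1371])-a*.084
print(t)
plan([([*t,.1015],13.5,4)])
```

```text
[ 0.54232093 -0.15670941]
delta_pos [[-0.0003, 0.0004, 0.0046], [-0.0003, 0.0004, 0.0046], [-0.0002, 0.0003, 0.0047], [-0.0003, 0.0003, 0.0046]] dr [[-0.32, -0.02, -0.08], [-0.32, -0.02, -0.08], [-0.32, -0.02, -0.08], [-0.32, -0.02, -0.08]]
```

Request:
servo_tool:
  delta_pos:
    - [0,0,0.0025]
    - [0,0,0.005]
    - [-0.0003,0.0003,0.005]
    - [-0.0003,0.0003,0.004]
    - [0,0,0]
  dr:
    - [-0.2,0,-0.08]
    - [-0.3,0,-0.08]
    - [-0.3,0,-0.08]
    - [-0.3,0,-0.08]
    - [0,0,0]
  grip: [0,0,0,0,0]

```text
t: 14.48
tool_pos: [0.5382, -0.1569, 0.1009]
tool_rot: [-1.315, 1.041, -1.029]
contact_force: [0.2, -0.1, -1.3]
opening: 0.0251
```

```bash
python3 pull.py; python3 look.py w10;python3 - <<'E'
import cv2
im=cv2.imread("pics/w10.png");cv2.imwrite("pics/w10c.png",cv2.resize(im[160:300,240:420],None,fx=4,fy=4,interpolation=cv2.INTER_CUBIC))
E
```

```text
t 14.475 pos [ 0.5382 -0.1569  0.1009] yaw 13.46 F [ 0.24 -0.15 -1.27] T [-0.033  0.045  0.023] open 0.0251
ytool [-0.0081  0.0016 -1.    ]
along 88.09023637882433 lat 0.7936407084155644 pullF 0.20067416374801908
t 14.475 pos [ 0.5382 -0.1569  0.1009] yaw 13.46 F [ 0.24 -0.15 -1.27] T [-0.033  0.045  0.023] open 0.0251
ytool [-0.0081  0.0016 -1.    ]
toe bottom pts (axis, tip) expected px [[316.55085695 247.45414741]
 [294.89480329 247.45338097]
 [316.47782242 282.75907503]]
hole [[456.18740669 258.41402008]]
```

View pics/w10c.png

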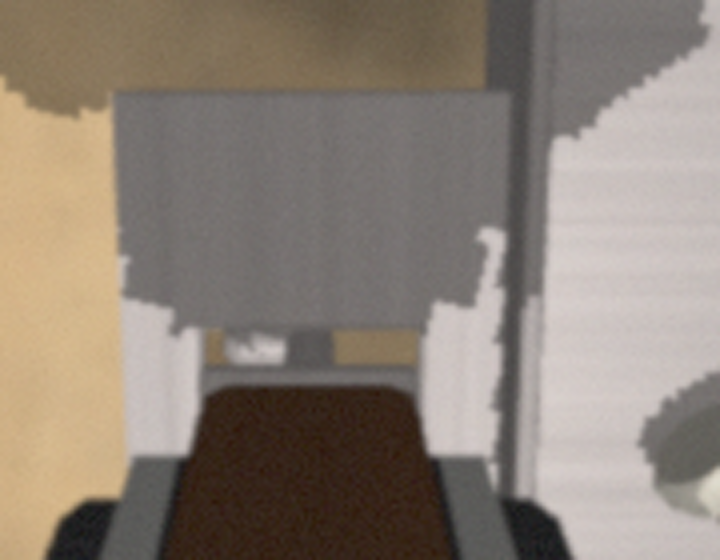

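Run:
```python
from h import *
plan([([.5418,-.1568,.101],13.5,2)])
```

```text
delta_pos [[0.0004, -0.0001, 0.0019], [0.0003, 0.0, 0.0018]] dr [[0.21, -0.02, -0.1], [0.22, -0.03, -0.1]]
```

Request:
servo_tool:
  delta_pos:
    - [0.0004,0,0.002]
    - [0.0003,0,0.0018]
    - [0,0,0]
  dr:
    - [0.2,0,-0.1]
    - [0.2,0,-0.1]
    - [0,0,0]
  grip: [0,0,0]

```text
t: 14.9
tool_pos: [0.5418, -0.1567, 0.1008]
tool_rot: [-1.312, 1.035, -1.034]
contact_force: [-0.4, -0.6, -1.1]
opening: 0.0253
```

```bash
python3 pull.py; python3 look.py w11;python3 - <<'E'
import cv2
im=cv2.imread("pics/w11.png");cv2.imwrite("pics/w11c.png",cv2.resize(im[160:300,240:420],None,fx=4,fy=4,interpolation=cv2.INTER_CUBIC))
E
```

```text
t 14.9 pos [ 0.5418 -0.1567  0.1008] yaw 13.45 F [-0.45 -0.55 -1.09] T [-0.048 -0.015 -0.01 ] open 0.0253
ytool [-5.e-04 -1.e-04 -1.e+00]
along 84.49999579626686 lat 0.083377769051804 pullF -0.5626452776932732
t 14.9 pos [ 0.5418 -0.1567  0.1008] yaw 13.45 F [-0.45 -0.55 -1.09] T [-0.048 -0.015 -0.01 ] open 0.0253
ytool [-5.e-04 -1.e-04 -1.e+00]
toe bottom pts (axis, tip) expected px [[316.55278459 247.40718013]
 [294.89797519 247.4071607 ]
 [316.48045071 282.69985692]]
hole [[449.30614502 256.60704352]]
```

View pics/w11c.png

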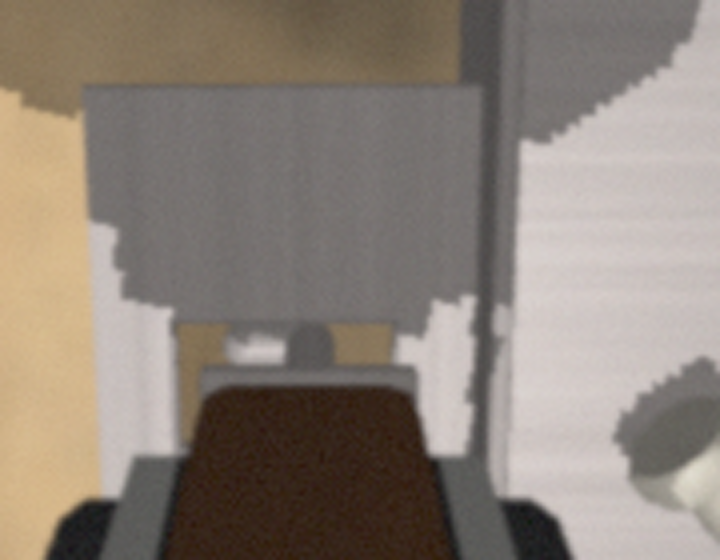

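Request:
servo_tool:
  delta_pos:
    - [0,-0.008,0]
    - [0,-0.012,0]
    - [0,-0.018,0]
    - [0,-0.022,0]
    - [0,-0.022,0]
  dr:
    - [0,0,0]
    - [0,0,0]
    - [0,0,0]
    - [0,0,0]
    - [0,0,0]
  grip: [0,0,0,0,0]

```text
t: 15.58
tool_pos: [0.5414, -0.1567, 0.1878]
tool_rot: [-1.312, 1.036, -1.034]
contact_force: [1.0, -0.6, -1.0]
opening: 0.025
```

Run:
```python
from h import *
st();plan([([.5669,-.3571,.187],11.78)],.045)
```

```text
t 15.575 pos [ 0.5414 -0.1567  0.1878] yaw 13.44 F [ 0.97 -0.6  -0.97] T [-0.02  -0.021  0.018] open 0.025
ytool [-1.2e-03  1.0e-04 -1.0e+00]
delta_pos [[0.0402, 0.0001, -0.0043], [0.0402, 0.0002, -0.0041], [0.0402, 0.0001, -0.0039], [0.0402, 0.0002, -0.0037], [0.0403, 0.0001, -0.0034]] dr [[0.01, 0.33, -0.0], [0.01, 0.33, -0.0], [0.01, 0.33, -0.01], [0.02, 0.33, -0.0], [0.01, 0.34, -0.01]]
```

Request:
servo_tool:
  delta_pos:
    - [0.03,0,-0.004]
    - [0.04,0,-0.004]
    - [0.04,0,-0.004]
    - [0.04,0,-0.004]
    - [0.03,0,-0.0035]
  dr:
    - [0,0.33,0]
    - [0,0.33,0]
    - [0,0.33,0]
    - [0,0.33,0]
    - [0,0.33,0]
  grip: [0,0,0,0,0]

```text
t: 16.2
tool_pos: [0.5667, -0.3413, 0.2019]
tool_rot: [-1.298, 1.041, -1.066]
contact_force: [-0.4, 0.2, -0.9]
opening: 0.0252
```

Request:
servo_tool:
  delta_pos:
    - [0.006,0,0]
    - [0,0,0]
  dr:
    - [0,0,0]
    - [0,0,0]
  grip: [0,0]

```text
t: 16.45
tool_pos: [0.5682, -0.349, 0.2045]
tool_rot: [-1.297, 1.04, -1.069]
contact_force: [-0.1, 0.2, -1.6]
opening: 0.0253
```

Run:
```python
from h import *
st();plan([([.5669,-.3571,.170],11.78,2)],.045)
```

```text
t 16.45 pos [ 0.5682 -0.349   0.2045] yaw 11.86 F [-0.07  0.24 -1.55] T [ 0.059 -0.004 -0.009] open 0.0253
ytool [ 0.0154 -0.0086 -0.9998]
delta_pos [[0.0036, 0.0173, -0.0017], [0.0038, 0.0172, -0.0016]] dr [[-0.38, 0.04, 0.33], [-0.38, 0.04, 0.33]]
```

Request:
servo_tool:
  delta_pos:
    - [0.0037,0.015,-0.0017]
    - [0.0037,0.014,-0.0016]
    - [0,0,0]
  dr:
    - [-0.38,0.04,0.33]
    - [-0.38,0.04,0.33]
    - [0,0,0]
  grip: [0,0,0]

```text
t: 16.82
tool_pos: [0.5666, -0.3547, 0.173]
tool_rot: [-1.3, 1.057, -1.052]
contact_force: [-0.4, 0.9, -1.5]
opening: 0.0251
```

```bash
python3 look.py w12
python3 - <<'E'
from h import *
plan([([.5669,-.3571,.160],11.78,2)],.045)
im=cv2.imread("pics/w12.png");cv2.imwrite("pics/w12c.png",cv2.resize(im[150:300,220:420],None,fx=4,fy=4,interpolation=cv2.INTER_CUBIC))
E
```

```text
t 16.825 pos [ 0.5666 -0.3547  0.173 ] yaw 11.93 F [-0.44  0.91 -1.51] T [-0.003  0.005  0.01 ] open 0.0251
ytool [-0.0023  0.0021 -1.    ]
toe bottom pts (axis, tip) expected px [[316.6526203  247.42028739]
 [294.99498597 247.4196519 ]
 [316.60235425 282.72342353]]
hole [[467.131936   -78.90304879]]
delta_pos [[0.0012, 0.0069, -0.0002], [0.0011, 0.0069, -0.0003]] dr [[0.03, 0.08, -0.05], [0.03, 0.07, -0.05]]
```

View pics/w12c.png

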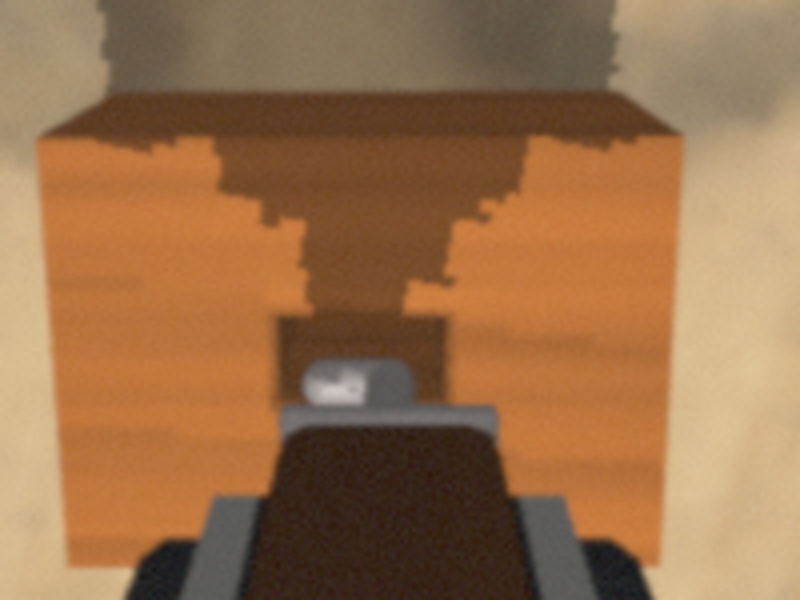

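Request:
servo_tool:
  delta_pos:
    - [0.0012,0.006,-0.0002]
    - [0.0011,0.005,-0.0002]
    - [0,0,0]
  dr:
    - [0,0.08,0]
    - [0,0.07,0]
    - [0,0,0]
  grip: [0,0,0]

```text
t: 17.25
tool_pos: [0.5673, -0.3569, 0.1625]
tool_rot: [-1.299, 1.057, -1.055]
contact_force: [0.4, -0.2, -1.6]
opening: 0.0252
```

```bash
python3 look.py w13
python3 - <<'E'
from h import *
plan([([.5669,-.3571,.1],11.78,4)],.045)
im=cv2.imread("pics/w13.png");cv2.imwrite("pics/w13c.png",cv2.resize(im[150:300,220:420],None,fx=4,fy=4,interpolation=cv2.INTER_CUBIC))
E
```

```text
t 17.25 pos [ 0.5673 -0.3569  0.1625] yaw 11.81 F [ 0.45 -0.2  -1.58] T [-0.06  -0.01  -0.015] open 0.0252
ytool [-8.0e-04  1.2e-03 -1.0e+00]
toe bottom pts (axis, tip) expected px [[316.67280134 247.47221888]
 [295.01253649 247.47111539]
 [316.62379038 282.79313759]]
hole [[473.77992077 -94.75775924]]
delta_pos [[0.0, 0.0157, -0.0001], [0.0, 0.0157, -0.0001], [0.0, 0.0157, -0.0001], [0.0001, 0.0156, -0.0002]] dr [[0.0, 0.01, -0.02], [0.01, 0.0, -0.01], [0.0, 0.01, -0.02], [0.01, 0.0, -0.01]]
```

View pics/w13c.png

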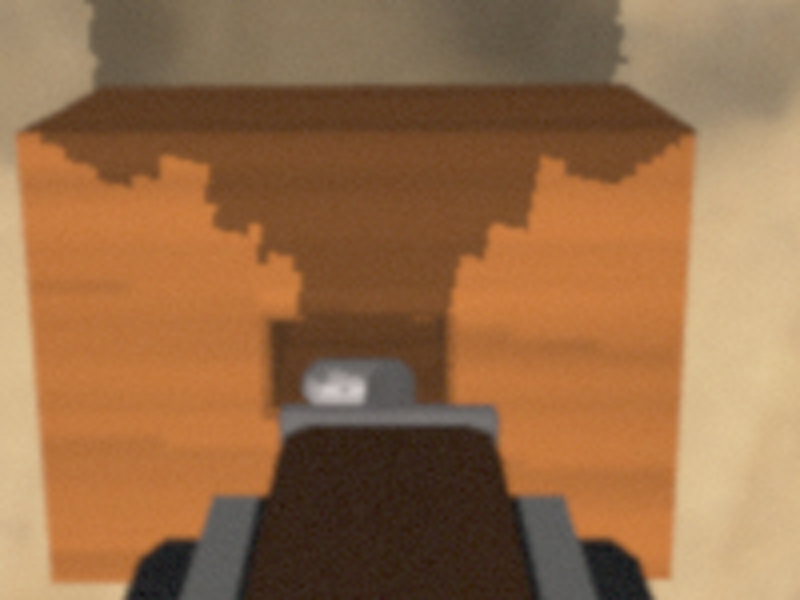

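Request:
servo_tool:
  delta_pos:
    - [0,0.012,-0.0001]
    - [0,0.012,-0.0001]
    - [0,0.012,-0.0001]
    - [0,0.012,-0.0001]
    - [0,0.006,0]
  dr:
    - [0,0,0]
    - [0,0,0]
    - [0,0,0]
    - [0,0,0]
    - [0,0,0]
  grip: [0,0,0,0,0]

```text
t: 17.92
tool_pos: [0.5668, -0.3569, 0.105]
tool_rot: [-1.299, 1.057, -1.055]
contact_force: [-0.7, 0.3, -1.5]
opening: 0.025
```

Run:
```python
from h import *
st();plan([([.5669,-.3571,.0975],11.78,4)],.045)
```

```text
t 17.925 pos [ 0.5668 -0.3569  0.105 ] yaw 11.81 F [-0.7   0.25 -1.47] T [-0.038 -0.041  0.065] open 0.025
ytool [-6.0e-04  1.1e-03 -1.0e+00]
delta_pos [[0.0001, 0.0019, 0.0], [0.0, 0.0019, 0.0], [0.0001, 0.0018, 0.0], [0.0, 0.0019, 0.0]] dr [[0.0, 0.01, -0.02], [0.01, 0.01, -0.02], [0.0, 0.0, -0.01], [0.01, 0.01, -0.02]]
```

Request:
servo_tool:
  delta_pos:
    - [0,0.003,0]
    - [0,0.002,0]
    - [0,0.0015,0]
    - [0,0.001,0]
  dr:
    - [0,0,0]
    - [0,0,0]
    - [0,0,0]
    - [0,0,0]
  grip: [0,0,0,0]

```text
t: 18.42
tool_pos: [0.5671, -0.3572, 0.0973]
tool_rot: [-1.299, 1.056, -1.056]
contact_force: [-0.0, -0.5, -0.3]
opening: 0.0252
```

Request:
servo_tool:
  delta_pos:
    - [0,0.0007,0]
  dr:
    - [0,0,0]
  grip: [0]

```text
t: 18.55
tool_pos: [0.5673, -0.3573, 0.0969]
tool_rot: [-1.299, 1.056, -1.056]
contact_force: [0.2, -0.1, -1.6]
opening: 0.025
```

Request:
servo_tool:
  delta_pos:
    - [0,0.0007,0]
    - [0,0.0007,0]
  dr:
    - [0,0,0]
    - [0,0,0]
  grip: [0,0]

```text
t: 18.8
tool_pos: [0.5674, -0.3574, 0.0967]
tool_rot: [-1.299, 1.056, -1.056]
contact_force: [-2.4, 1.4, 3.1]
opening: 0.0252
```

Request:
servo_tool:
  delta_pos:
    - [0,0,0]
    - [0,0,0]
    - [0,0,0]
    - [0,0,0]
    - [0,0,0]
  dr:
    - [0,0,0]
    - [0,0,0]
    - [0,0,0]
    - [0,0,0]
    - [0,0,0]
  grip: [0.4,0.7,1,1,1]

```text
t: 19.42
tool_pos: [0.5682, -0.3579, 0.0973]
tool_rot: [-1.299, 1.053, -1.058]
contact_force: [0.0, -0.1, -0.5]
opening: 0.0855
```

```bash
python3 look.py w14
```

```text
t 19.425 pos [ 0.5682 -0.3579  0.0973] yaw 11.81 F [ 0.   -0.08 -0.5 ] T [ 0.033  0.032 -0.015] open 0.0855
ytool [ 0.0026 -0.0015 -1.    ]
toe bottom pts (axis, tip) expected px [[316.67362846 247.44021646]
 [295.01592022 247.44038799]
 [316.6292494  282.74598402]]
hole [[ 541.01421881 -198.53883071]]
```

View pics/w14.png

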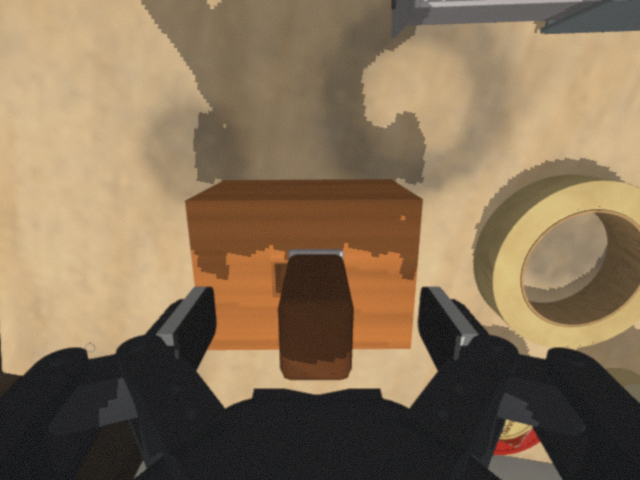

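Seated and released; the handle is clear of the fingers. Straight up.

Request:
servo_tool:
  delta_pos:
    - [0,-0.01,0]
    - [0,-0.02,0]
    - [0,-0.03,0]
    - [0,-0.04,0]
    - [0,-0.04,0]
  dr:
    - [0,0,0]
    - [0,0,0]
    - [0,0,0]
    - [0,0,0]
    - [0,0,0]
  grip: [1,1,1,1,1]

```text
t: 20.1
tool_pos: [0.5667, -0.3569, 0.2423]
tool_rot: [-1.299, 1.057, -1.055]
contact_force: [-0.0, 0.5, 0.2]
opening: 0.0853
```

Request:
servo_tool:
  delta_pos:
    - [0,-0.03,0]
    - [0,0,0]
    - [0,0,0]
  dr:
    - [0,0,0]
    - [0,0,0]
    - [0,0,0]
  grip: [1,1,1]

```text
t: 20.48
tool_pos: [0.5682, -0.358, 0.2822]
tool_rot: [-1.299, 1.046, -1.065]
contact_force: [1.0, -0.7, -0.9]
opening: 0.0855
```

```bash
python3 look.py w15
python3 - <<'E'
from h import *
for n in("top","scene"): cv2.imwrite(f"pics/{n}9.png",ctrl.get_image(n)[:,:,::-1])
E
```

```text
t 20.475 pos [ 0.5682 -0.358   0.2822] yaw 11.81 F [ 0.97 -0.73 -0.87] T [0.015 0.063 0.058] open 0.0855
ytool [ 0.0091 -0.0067 -0.9999]
toe bottom pts (axis, tip) expected px [[316.64776497 247.43810734]
 [294.99147559 247.4376198 ]
 [316.60066359 282.73851946]]
hole [[415.67597146 -18.6448184 ]]
```

View pics/w15.png

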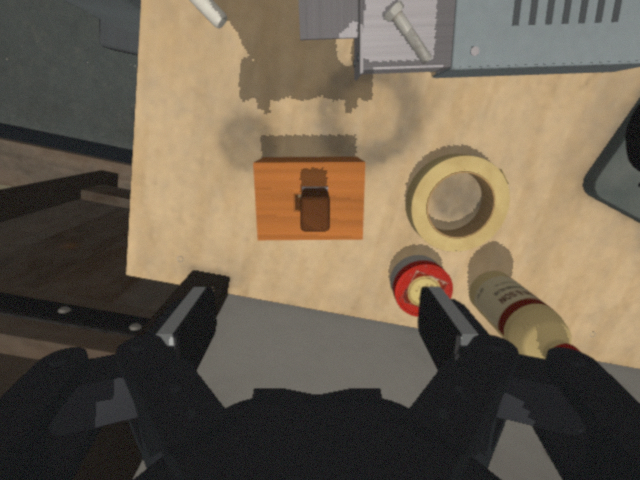

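View pics/scene9.png

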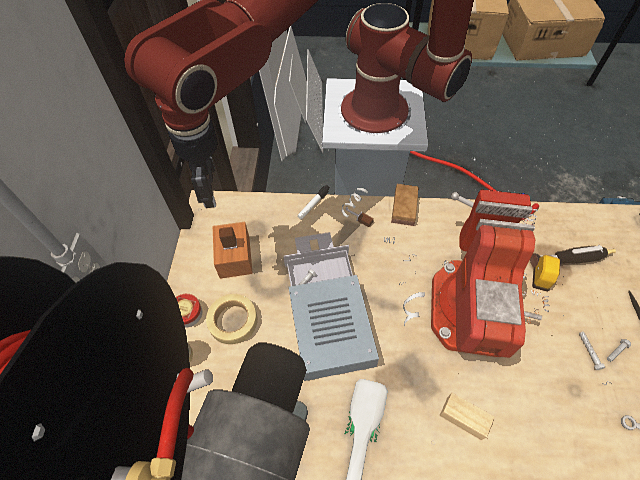

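View pics/top9.png

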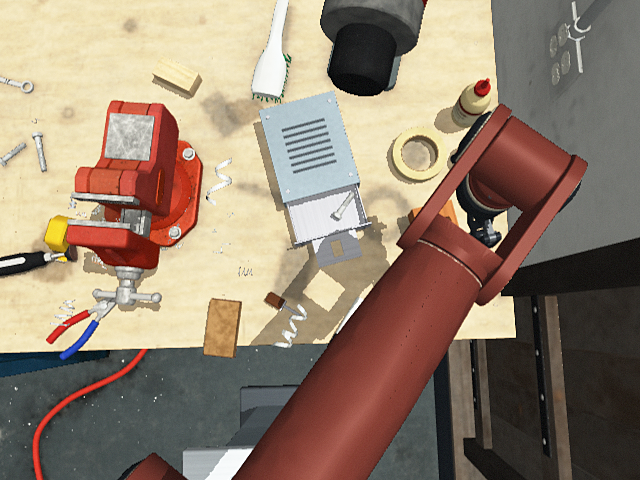

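```bash
python3 -c "
from h import *
st();print(ctrl.finish_job())"
```

```text
t 20.625 pos [ 0.568  -0.3579  0.2811] yaw 11.81 F [-0.62  0.14  0.12] T [-0.006 -0.022  0.042] open 0.0853
ytool [ 0.0078 -0.0056 -1.    ]
the job is handed in; nothing more can be done
None
```

The tray is drawn out to its stop, about 84 mm, and the hook is back in its block. I handed the job in at 20.6 s with the gripper open and clear.

- **Pull:** I gripped the hook across its 26 mm faces, lowered the toe through the finger hole and drew the tray out, taking the last stretch in 1.3 mm steps. The drag was steady at about 4.5 N. At the stop the pull rose to about 9.3 N with almost no further movement, so the stop took roughly 5 N, well under its 15 N limit.
- **Unhooking:** I eased the hook back inside the hole. My first back-off left only about 2.5 mm at the toe tip, so I moved it about 3.5 mm further before lifting. The horizontal force then read within noise, so nothing pushed the tray back.
- **Hook return:** I set it down at its original grip position, and it seated with about 3 N upward. The later wrist and scene pictures show it standing upright with the slot showing at the -x side, as at the start.
- **Last checks:** The final pictures show the tray still out and the other things on the bench apparently where they were. I judged those pictures by eye. The travel figure is worked out from the arm's movement; I did not measure the tray's final position again after lifting clear.

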